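# Unlock the bench scale and weigh out biscuits

## Task

Unlock the scale: take the red-headed key from its wooden block, put it fully into the lock on the scale's console, turn it clockwise to its stop and back home, then pull it out and stand it back in its block. Next put the empty cream bowl in the middle of the steel weighing plate, let go and press the blue tare button all the way. Then put every biscuit from the baking tray into the bowl, press the green record button all the way, and leave the bowl on the plate; do not press tare again once a biscuit is in the bowl, and leave the jars, mug, cutters and spatula where they are.

Things in the scene. Friction and masses are not known exactly. Their poses are not given: they have to be found in the camera images.
- scale: white bench scale fixed to the worktop. Origin on the worktop; its x axis points from the console (x -0.15 to -0.035, 210 mm wide in y, top 22 mm high) to the weighing plate. Yaw turns it all. Dark display on the console.
- plate (a point): centre of the top face of the steel weighing plate, 180 x 180 mm, 48 mm above the worktop; rigid. Axes as the scale's
- lock_mouth (a point): centre of the keyhole's mouth, 52 mm above the worktop, on the left of the console: brass core in a dark steel collar 52 mm across. The keyhole goes straight down, 30 mm deep, 19 x 7.6 mm, no chamfer (the key tip is stepped down instead). Axes as the scale's: at lock value 0 its long side lies along this x, towards a red dot on the console
- lock (a joint): turn of the lock core, 0 = home to 1.2 rad = stop, growing clockwise seen from above. Light friction (0.04 N m), no spring, stays where it is left. The key has up to about 0.25 rad of play in the keyhole, so it must be turned that much further than the core, both ways
- tare_top (a point): centre of the top face of the blue tare button, 26 mm across, pressed straight down; in front of the display, next to the lock
- tare (a joint): tare button travel: 0 = up, 0.006 m = fully down (spring, 4 N fully down); counts as pressed beyond 0.004
- record_top (a point): centre of the top face of the green record button, 26 mm across, 60 mm to the right of the blue one, pressed straight down
- record (a joint): record button travel: 0 = up, 0.006 m = fully down (spring, 4 N fully down); counts as pressed beyond 0.004
- key: upright key, 68 mm tall, 50 g. Origin at the blade's lower tip, z up. Steel blade z 0 to 28 mm, 16 mm in x, 5 mm in y (last 6 mm 12 x 3.6 mm); red head z 28 to 68 mm, 34 mm in x, 14 mm in y: grip it across y. The same after half a turn. Fully in the lock or its block, the head's underside rests on the mouth, the tip 28 mm below it
- key_block: wooden block 56 (x) x 46 (y) x 36 mm high, fixed. Origin at the centre of its underside. Slot in the middle of its top, 21 mm along x and 9 mm along y, 31 mm deep, in which the key stands
- bowl: open cream bowl, 50 mm high, outer diameter 104 mm at the foot and 142 mm at the rim, wall 4 mm, floor 5 mm, 160 g. Origin at the centre of its underside. A grip fin sticks out of the rim to its -x: 12 mm thick in y, x -0.067 to -0.119, z 26 to 50 mm
- bowl_fin (a point): where to grip the bowl's fin (bowl frame -0.096, 0, 0.042): fingers from above, closing along the bowl's y
- tray: dark baking tray with white parchment, 280 (x) x 250 (y) mm, fixed; its upper face is 8 mm above the worktop, rim 11 mm. Origin at the centre of its underside
- biscuit1: round golden biscuit with a red dot, 40 mm in diameter, 15 mm thick, 30 g, flat on the baking tray. Origin at the centre of its underside. May be absent: there are three to five biscuits
- biscuit2: round golden biscuit with a red dot, 40 mm in diameter, 15 mm thick, 30 g, flat on the baking tray. Origin at the centre of its underside. May be absent: there are three to five biscuits
- biscuit3: round golden biscuit with a red dot, 40 mm in diameter, 15 mm thick, 30 g, flat on the baking tray. Origin at the centre of its underside. May be absent: there are three to five biscuits
- biscuit4: round golden biscuit with a red dot, 40 mm in diameter, 15 mm thick, 30 g, flat on the baking tray. Origin at the centre of its underside. May be absent: there are three to five biscuits
- biscuit5: round golden biscuit with a red dot, 40 mm in diameter, 15 mm thick, 30 g, flat on the baking tray. Origin at the centre of its underside. May be absent: there are three to five biscuits
- jam_jar: jam jar with red lid, 66 mm wide, 85 mm high; leave alone. Origin under its centre
- mug: blue mug, 76 mm wide, 85 mm high; leave alone. Origin under its centre
- cutter1: steel ring biscuit cutter, 56 mm wide, 22 mm high; leave alone. Origin under its centre
- cutter2: copper ring biscuit cutter, 44 mm wide, 22 mm high; leave alone. Origin under its centre
- spatula: spatula lying on the worktop; leave alone. Origin on the worktop under its middle
- sprinkles: small jar with yellow lid, 40 mm wide, 70 mm high; leave alone. Origin under its centre
Not all that is in view belongs to the job. What is shaped like the biscuit1 but purple is not meant.

How it is judged:
On the way, in this order (a step that is already met when the one before it is completed fails the run):
1. the key is fully in the lock, the lock at home (horizontal distance between key and lock_mouth below 0.005 m and z of key in the frame of lock_mouth below -0.021 m and angle between key's own z axis and vertical below 0.15 rad and value of joint lock below 0.15 rad), for 0.1 s.
2. the key has turned the lock to its stop (horizontal distance between key and lock_mouth below 0.005 m and z of key in the frame of lock_mouth below -0.021 m and angle between key's own z axis and vertical below 0.15 rad and value of joint lock above 1.12 rad), for 0.1 s.
3. the key has turned the lock back home (horizontal distance between key and lock_mouth below 0.005 m and z of key in the frame of lock_mouth below -0.021 m and angle between key's own z axis and vertical below 0.15 rad and value of joint lock below 0.1 rad), for 0.1 s.
4. the key stands in its block again, released (horizontal distance between key and key_block below 0.012 m and z of key in the frame of key_block below 0.016 m and angle between key's own z axis and vertical below 0.25 rad and contact force between key and the fingers below 0.2 N and value of joint lock below 0.12 rad), for 0.2 s.
5. the empty bowl stands on the weighing plate, released (horizontal distance between bowl and plate below 0.05 m and z of bowl in the frame of plate between -0.006 and 0.006 m and angle between bowl's own z axis and vertical below 0.1 rad and contact force between bowl and the fingers below 0.2 N and not (horizontal distance between biscuit1 and bowl below 0.062 m and z of biscuit1 in the frame of bowl between -0.002 and 0.05 m) and not (horizontal distance between biscuit2 and bowl below 0.062 m and z of biscuit2 in the frame of bowl between -0.002 and 0.05 m) and not (horizontal distance between biscuit3 and bowl below 0.062 m and z of biscuit3 in the frame of bowl between -0.002 and 0.05 m) and not (horizontal distance between biscuit4 and bowl below 0.062 m and z of biscuit4 in the frame of bowl between -0.002 and 0.05 m) and not (horizontal distance between biscuit5 and bowl below 0.062 m and z of biscuit5 in the frame of bowl between -0.002 and 0.05 m)), for 0.2 s.
6. tare is pressed with only the empty bowl on the plate (all of step 5 and value of joint tare above 0.004 m).
7. every biscuit is in the bowl on the plate, released (horizontal distance between bowl and plate below 0.05 m and z of bowl in the frame of plate between -0.006 and 0.006 m and angle between bowl's own z axis and vertical below 0.1 rad and horizontal distance between each of biscuit1, biscuit2, biscuit3, biscuit4, biscuit5 and bowl below 0.062 m and z of biscuit1 in the frame of bowl between -0.002 and 0.05 m and z of biscuit2 in the frame of bowl between -0.002 and 0.05 m and z of biscuit3 in the frame of bowl between -0.002 and 0.05 m and z of biscuit4 in the frame of bowl between -0.002 and 0.05 m and z of biscuit5 in the frame of bowl between -0.002 and 0.05 m and contact force between each of biscuit1, biscuit2, biscuit3, biscuit4, biscuit5 and the fingers below 0.2 N), for 0.2 s.
8. record is pressed with every biscuit in the bowl (horizontal distance between bowl and plate below 0.05 m and z of bowl in the frame of plate between -0.006 and 0.006 m and angle between bowl's own z axis and vertical below 0.1 rad and horizontal distance between each of biscuit1, biscuit2, biscuit3, biscuit4, biscuit5 and bowl below 0.062 m and z of biscuit1 in the frame of bowl between -0.002 and 0.05 m and z of biscuit2 in the frame of bowl between -0.002 and 0.05 m and z of biscuit3 in the frame of bowl between -0.002 and 0.05 m and z of biscuit4 in the frame of bowl between -0.002 and 0.05 m and z of biscuit5 in the frame of bowl between -0.002 and 0.05 m and value of joint record above 0.004 m).
At the end, for the whole second after the job is handed in: The bowl stands upright on the plate, within 50 mm of its centre, with every biscuit lying in it, at rest; the key stands in its block (within 12 mm, seated to 8 mm or better), the lock within 0.12 rad of home, both buttons up (all of step 4 and horizontal distance between bowl and plate below 0.05 m and z of bowl in the frame of plate between -0.006 and 0.006 m and angle between bowl's own z axis and vertical below 0.1 rad and horizontal distance between each of biscuit1, biscuit2, biscuit3, biscuit4, biscuit5 and bowl below 0.062 m and z of biscuit1 in the frame of bowl between -0.002 and 0.05 m and z of biscuit2 in the frame of bowl between -0.002 and 0.05 m and z of biscuit3 in the frame of bowl between -0.002 and 0.05 m and z of biscuit4 in the frame of bowl between -0.002 and 0.05 m and z of biscuit5 in the frame of bowl between -0.002 and 0.05 m and linear speed of each of biscuit1, biscuit2, biscuit3, biscuit4, biscuit5, bowl below 0.03 m/s and value of joint each of tare, record below 0.002 m); the robot touches nothing.
It fails at once if tare is pressed while a biscuit is in the bowl (value of joint tare above 0.004 m and ((horizontal distance between biscuit1 and bowl below 0.062 m and z of biscuit1 in the frame of bowl between -0.002 and 0.05 m) or (horizontal distance between biscuit2 and bowl below 0.062 m and z of biscuit2 in the frame of bowl between -0.002 and 0.05 m) or (horizontal distance between biscuit3 and bowl below 0.062 m and z of biscuit3 in the frame of bowl between -0.002 and 0.05 m) or (horizontal distance between biscuit4 and bowl below 0.062 m and z of biscuit4 in the frame of bowl between -0.002 and 0.05 m) or (horizontal distance between biscuit5 and bowl below 0.062 m and z of biscuit5 in the frame of bowl between -0.002 and 0.05 m))).
It fails at once if a jar, the mug, a cutter or the spatula is moved by more than 30 mm (distance of any of jam_jar, mug, cutter1, cutter2, spatula, sprinkles from where it was at the start of the episode above 0.03 m).
Of biscuit1, biscuit2, biscuit3, biscuit4, biscuit5 only 3 to 5 are there at a start; the rules pass over those that are not, and their reading is None.
At some moment in a run one of biscuit1, biscuit2, biscuit3, biscuit4, biscuit5 may be knocked a few centimetres aside while the robot is not near it.
It also fails if it takes over 210 s, if anything falls off the work surface, if the arm or the gripper's body presses on something with over 40 N, if the wrist force passes 120 N, or if a joint passes its speed limit or range.

## Robot

A 6-joint arm with a two-finger parallel gripper is mounted at the origin on the work surface. World frame = base frame: x ahead of the robot, y to its left, z up, the work surface at z = 0. Lengths are in m, angles in rad, forces in N, time in s.
With the tool pointing down it reaches from about 0.25 to 0.725 m from the base axis. Payload 4 kg.
Tool frame: the origin (TCP) lies midway between the tips of the shut fingers; the grasp point (between the pads) lies 19 mm behind it; x points along the fingers, y is the direction in which the jaws open and shut, and the axes are right-handed (so a half turn about x gives the same grasp; the last joint's range is limited). The gripper opens to 85 mm and grips with 20 to 120 N. Pads are 22 mm wide; open, the fingers measure 114 mm over their backs; the gripper's body (76 mm by 85 mm) begins 54 mm behind the grasp point. The pads swing forward as they close: fully open they stand 13 mm farther back than shut.
Start: joints at [1.345, 0.241, 0.005, 1.335, 0, 1.571], TCP at [0.112, 0.487, 0.231] pointing down, gripper open.
Joint ranges: [-2.72, 2.72], [-1.05, 1.87], [-1.09, 1.28], [-1.99, 2.15], [-1.42, 1.44], [-3.14, 3.14]. Speed limits (rad/s): [2.79, 2.79, 3.14, 3.14, 3.14, 3.14].

## Interface

Orientations are given as a unit quaternion [x, y, z, w].
In Python, from workcell import * gives the robot as it stands.
- The arm moves only by the tool play_rows, never from a script. Its argument "plan" is a list of rows, each a list of 7 numbers: the shift along the tool's x, y, z in mm, then the turn, a rotation vector about the tool's x, y, z in rad, then the closure, from -1 (fully open) to 1 (shut). In form: [[x, y, z, rx, ry, rz, grip], ...]. A call has 1 to 20 rows; each row shifts and turns the commanded pose from where the row before left it, along the tool's axes as they then stand; what a row does not reach is not made up. A row lasts 1/12 s, in which the tool goes at most 41.7 mm and 7.16 degrees, less where a joint would pass 70% of its speed; a pose out of reach is approached as far as the arm can. A call with a gripper value outside its range is refused whole. The fingers move at their own pace and stop on an object; the grip force is fixed at half the most. Time passes only in rows, so rows that do not move let the fingers close. It gives the time, the measured TCP pose, the force and the opening at its end, in the units of the state.
- get_obs(): the state, without advancing time (a new reading comes with each control period).
- camera(name): name is "side" or "top" or "wrist"; returns a dict with "frame" (400x640x3 uint8, red, green, blue), "depth" (400x640 float32, m along the optical axis (not along the pixel's ray), 0 where there is no reading), "fx", "fy", "cx", "cy" (pixels), "camera_from_world" (4x4, takes a point from world to camera coordinates). Camera axes: x right, y up, looking along -z (the intrinsics and any distortion apply to the point x, -y, -z); pixel columns grow to the right and rows downward; lengths in m; the calibration is good to about 2 mm. A picture is of the moment at which its call begins.
- job_done(): hands the job in, once; it reports no verdict.
Trained networks look in a picture, given as the dict that the camera call returned (one of the last four; its "shot" number tells which), for a name from the list of things; names that differ only in an ending like _2 or _b are one class to them, and where a whole thing is asked for, a point or a joint stands for the part that bears it (a point fixed in the world has none). Each returns a list of dicts, best first, with "confidence" (0 to 1); they miss things now and then, are a little off and sometimes report something else, mostly with a low value. They report only what shows in the picture. A call takes as long as a camera call. They do not tell look-alikes from the thing itself.
- search_frame(thing, picture): "centre" ([x, y, z] in m, in world coordinates, good to about 4 mm: the middle of the surface that is visible of it).
- pinpoint(thing, picture): "centre" ([x, y, z] in m, in world coordinates, good to about 4 mm: a listed point, or the origin of a listed thing).
The state is a dict: "clock": time; "joint_pos": joint angles; "joint_vel": joint speeds; "tau": joint torques, N m; "eef_pos": TCP position; "tool_rot": TCP orientation; "ft_force": force on the tool from outside, world axes, zero at the start; "ft_torque": the same for the moment, N m; "grip_width": finger opening in m.
Only numpy, scipy, OpenCV 4.12 (cv2) and the standard library are available. Lean on these libraries where they do the work, as an engineer would, in place of code of your own. Each camera call takes 0.05 s, during which the arm holds its last target. There are 200 camera calls.

## Working session

There is one attempt and no reset: what is moved stays moved. The work goes in short steps, Python scripts to look and compute and a tool call to move; the robot and the scene stay as the last step left them, time stands still between calls to the robot, and variables do not carry over. Pictures are saved under pics/ and viewed, about 12 in all and at most 16, crops included, and the job is handed in when it is done.

Besides the shell and the picture viewer there is one more tool, called after "Request:" as a command line: name --pt "numbers of a row" for each row, then --argument value for the rest. play_rows: Moves the arm, as the interface text tells. Its arguments: {"type":"object","properties":{"plan":{"type":"array","items":{"type":"array","items":{"type":"number"}}}},"required":["plan"]}

```bash
ls; mkdir -p pics
cat > h.py <<'E'
from workcell import *
import numpy as np, cv2
from scipy.spatial.transform import Rotation as R
def save(pic,name,crop=None,scale=1):
    f=cv2.cvtColor(pic["frame"],cv2.COLOR_RGB2BGR)
    if crop: x0,y0,x1,y1=crop; f=f[y0:y1,x0:x1]
    if scale!=1: f=cv2.resize(f,None,fx=scale,fy=scale,interpolation=cv2.INTER_CUBIC)
    cv2.imwrite("pics/"+name+".png",f)
def proj(pic,p):
    c=pic["camera_from_world"]@np.r_[p,1]; return np.array([pic["cx"]+pic["fx"]*c[0]/-c[2], pic["cy"]-pic["fy"]*c[1]/-c[2]])
def world(pic,u,v,z=None):
    "world point of pixel: at height z (ray) or by depth"
    T=np.linalg.inv(pic["camera_from_world"]); d=np.array([(u-pic["cx"])/pic["fx"],-(v-pic["cy"])/pic["fy"],-1.])
    if z is None: return (T@np.r_[d*pic["depth"][int(round(v)),int(round(u))],1])[:3]
    o=T[:3,3]; w=T[:3,:3]@d; return o+w*(z-o[2])/w[2]
def cloud(pic):
    v,u=np.mgrid[0:400,0:640]; D=pic["depth"]
    P=np.stack([(u-pic["cx"])/pic["fx"]*D,-(v-pic["cy"])/pic["fy"]*D,-D,np.ones_like(D)],-1)
    return (P@np.linalg.inv(pic["camera_from_world"]).T)[...,:3]
E
python3 - <<'E'
from h import *
o=get_obs(); print({k:np.round(v,3) for k,v in o.items()})
print(R.from_quat(o["tool_rot"]).as_matrix().round(3))
t=camera("top"); s=camera("side"); save(t,"top0"); save(s,"side0")
names="scale plate lock_mouth tare_top record_top key key_block bowl bowl_fin tray biscuit1 jam_jar mug cutter1 cutter2 spatula sprinkles".split()
for n in names:
    for nm,p in(("T",t),("S",s)):
        print(n,nm,[(np.round(d["centre"],3).tolist(),round(d["confidence"],2),proj(p,d["centre"]).round().tolist()) for d in pinpoint(n,p)][:7])
E
```

```text
pics
{'clock': np.float64(0.0), 'joint_pos': array([ 1.345,  0.241,  0.004,  1.335, -0.   ,  1.571]), 'joint_vel': array([-0.001,  0.001,  0.001, -0.001,  0.001, -0.001]), 'tau': array([ 0.0000e+00, -3.7231e+01,  2.5241e+01,  1.7000e-02,  0.0000e+00,
        0.0000e+00]), 'eef_pos': array([0.112, 0.487, 0.23 ]), 'tool_rot': array([ 0.079,  0.703, -0.08 ,  0.703]), 'ft_force': array([-0.673, -0.565, -0.351]), 'ft_torque': array([-0.031,  0.034, -0.016]), 'grip_width': np.float64(0.085)}
[[-0.     0.224  0.975]
 [-0.002  0.975 -0.224]
 [-1.    -0.002  0.   ]]
scale T [([0.564, 0.014, -0.0], 0.59, [309.0, 206.0]), ([0.618, 0.43, -0.002], 0.28, [180.0, 189.0])]
scale S [([0.561, 0.017, 0.01], 0.8, [309.0, 199.0]), ([0.473, 0.312, 0.044], 0.56, [252.0, 143.0])]
plate T [([0.633, 0.014, 0.048], 0.95, [309.0, 182.0])]
plate S [([0.634, 0.014, 0.049], 0.72, [333.0, 184.0]), ([0.397, 0.292, 0.01], 0.28, [232.0, 160.0]), ([0.462, 0.074, 0.054], 0.21, [269.0, 184.0])]
lock_mouth T [([0.464, 0.068, 0.053], 0.91, [290.0, 236.0]), ([0.609, -0.263, 0.005], 0.57, [397.0, 192.0])]
lock_mouth S [([0.4
[... 2175 characters left out ...]
-0.0], 0.62, [255.0, 133.0]), ([0.362, 0.021, 0.0], 0.61, [241.0, 219.0])]
cutter2 T [([0.471, 0.31, 0.037], 0.68, [212.0, 234.0]), ([0.36, 0.02, -0.001], 0.6, [307.0, 271.0]), ([0.51, 0.446, 0.002], 0.57, [173.0, 222.0]), ([0.61, -0.266, 0.01], 0.3, [398.0, 191.0])]
cutter2 S [([0.513, 0.447, -0.0], 0.62, [255.0, 133.0]), ([0.362, 0.021, 0.0], 0.61, [241.0, 219.0])]
spatula T [([0.552, -0.505, 0.003], 0.88, [474.0, 210.0])]
spatula S [([0.554, -0.506, -0.003], 0.64, [400.0, 369.0])]
sprinkles T [([0.364, -0.116, 0.0], 0.57, [351.0, 270.0]), ([0.634, 0.019, 0.05], 0.4, [307.0, 181.0])]
sprinkles S [([0.366, -0.11, -0.002], 0.83, [254.0, 253.0]), ([0.46, -0.056, 0.044], 0.65, [282.0, 216.0])]
```

Run:
```python
from h import *
t=camera("top"); save(t,"top1",(140,120,500,300),2.2); 
s=camera("side"); save(s,"side1",(200,100,460,400),2)
```

```text
(no output)
```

View pics/top1.png

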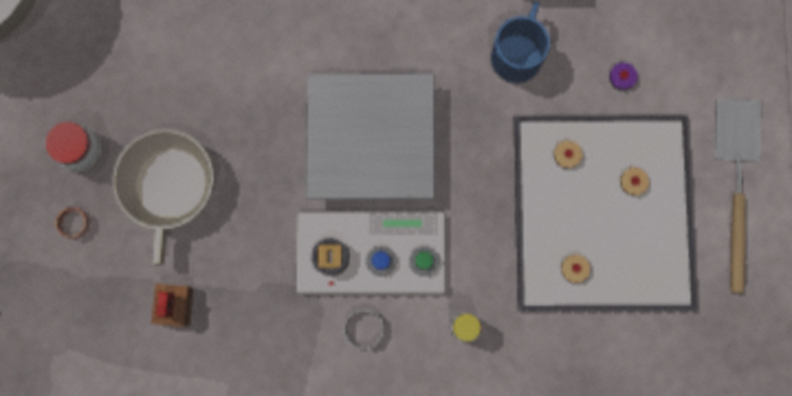

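View pics/side1.png

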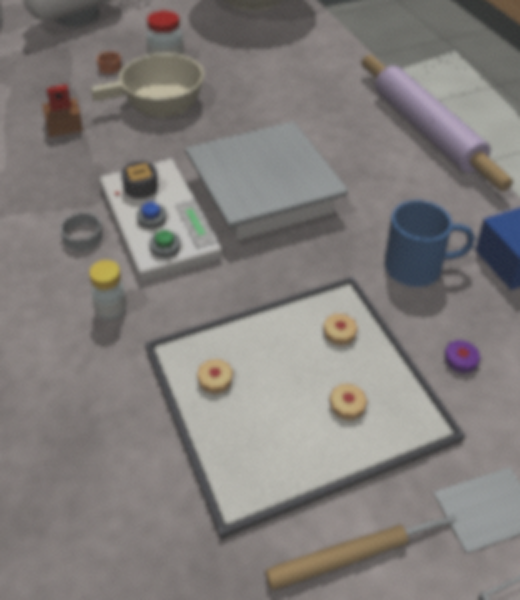

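Request:
play_rows --pt "0 0 0 -0.113 0 0 -1" --pt "0 0 0 -0.113 0 0 -1" --pt "0 -19.4 25 0 0 0 -1" --pt "0 -19.4 25 0 0 0 -1" --pt "0 -19.4 25 0 0 0 -1" --pt "0 -19.4 25 0 0 0 -1" --pt "0 -19.4 25 0 0 0 -1" --pt "0 -19.4 25 0 0 0 -1" --pt "0 -19.4 25 0 0 0 -1" --pt "0 -19.4 25 0 0 0 -1" --pt "0 -19.4 25 0 0 0 -1" --pt "0 -19.4 25 0 0 0 -1" --pt "0 0 0 0 0 0 -1" --pt "0 0 0 0 0 0 -1"

```text
clock: 3.07
eef_pos: [0.363, 0.2924, 0.2312]
tool_rot: [0.001, 0.707, -0.001, 0.707]
ft_force: [-0.9, 0.0, 0.1]
grip_width: 0.0856
```

```bash
cat >> h.py <<'E'
def state():
    o=get_obs(); M=R.from_quat(o["tool_rot"]).as_matrix()
    print("t",round(float(o["clock"]),2),"pos",(o["eef_pos"]*1000).round(1),"tilt",(M[:2,0]).round(4),"yaw_y",round(float(np.arctan2(-M[0,1],M[1,1])),4),"F",np.round(o["ft_force"],1),"w",round(float(o["grip_width"]*1000),1)); return o,M
def pp(names,p,f=None):
    for n in names.split(): print(n,[(np.round(np.array(d["centre"])*1000).tolist(),round(d["confidence"],2),proj(p,d["centre"]).round().tolist()) for d in (f or pinpoint)(n,p)][:5])
E
python3 - <<'E'
from h import *
state(); w=camera("wrist"); save(w,"w1"); print(w["camera_from_world"].round(3),w["fx"])
pp("key key_block bowl_fin bowl",w)
E
```

```text
t 3.07 pos [363.  292.4 231.2] tilt [-0.0003  0.0002] yaw_y -0.0035 F [-0.9  0.   0.1] w 85.6
[[ 0.004  1.     0.001 -0.293]
 [-0.959  0.004 -0.284  0.385]
 [-0.284  0.     0.959 -0.277]
 [ 0.     0.     0.     1.   ]] 351.37516523833443
key [([395.0, 293.0, 11.0], 0.71, [323.0, 200.0])]
key_block [([394.0, 292.0, -1.0], 0.85, [323.0, 195.0])]
bowl_fin [([474.0, 317.0, 45.0], 0.9, [346.0, 281.0])]
bowl [([571.0, 308.0, -1.0], 0.55, [336.0, 332.0]), ([397.0, 294.0, 11.0], 0.29, [324.0, 201.0])]
```

View pics/w1.png

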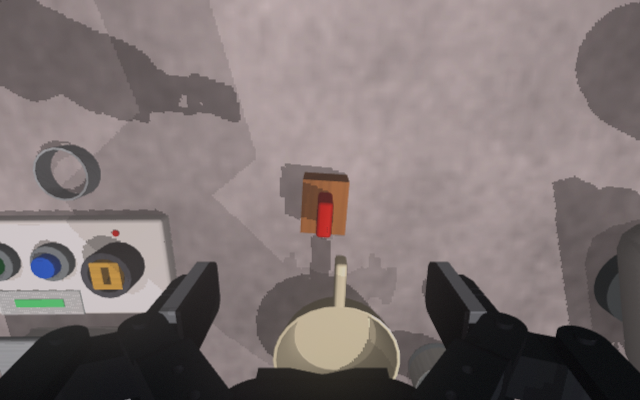

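```bash
cat >> h.py <<'E'
def rect(P,m,scale=1000):
    "min-area rect in mm of masked cloud points + mean"
    q=P[m][:,:2]*scale; (c,s,a)=cv2.minAreaRect(q.astype(np.float32)); return np.round(c,1),np.round(s,1),round(a,1),np.round(P[m].mean(0)*1000,1),len(q)
E
python3 - <<'E'
from h import *
t=camera("top")
for nm,p in (("W",camera("wrist")),("T",t)):
    P=cloud(p); hsv=cv2.cvtColor(p["frame"],cv2.COLOR_RGB2HSV).astype(int); H,S,V=hsv[...,0],hsv[...,1],hsv[...,2]
    near=np.hypot(P[...,0]-.397,P[...,1]-.293)<.06
    red=near&((H<4)|(H>174))&(S>150)
    print(nm,"red z",np.percentile(P[red][:,2],[5,50,95]).round(4))
    zt=np.percentile(P[red][:,2],95)
    print(" headtop",rect(P,red&(P[...,2]>zt-.004)))
    bl=near&(abs(P[...,2]-.036)<.004); print(" blocktop",rect(P,bl))
    nl=np.hypot(P[...,0]-.464,P[...,1]-.068)<.045
    br=nl&(H>10)&(H<30)&(S>90)&(P[...,2]>.03); 
    if br.sum(): print(" brass",rect(P,br),np.percentile(P[br][:,2],[5,50,95]).round(4))
    collar=nl&(P[...,2]>.044)&(P[...,2]<.06); print(" collar",rect(P,collar))
    dark=nl&(V<70)&~br
    # keyhole: dark pixels inside 12 mm of brass centre
    if br.sum():
        c=np.array(rect(P,br)[0])/1000; k=(np.hypot(P[...,0]-c[0],P[...,1]-c[1])<.013)&~br; print(" hole",k.sum(),rect(P,k) if k.sum()>2 else "")
    rd=((H<6)|(H>172))&(S>90)&(np.hypot(P[...,0]-.42,P[...,1]-.068)<.03); print(" dot",rect(P,rd) if rd.sum()>2 else rd.sum())
    con=(P[...,2]>.017)&(P[...,2]<.028)&(P[...,0]>.36)&(P[...,0]<.56)&(abs(P[...,1]-.014)<.13); print(" console",rect(P,con))
    pl=(abs(P[...,2]-.048)<.004)&(abs(P[...,0]-.633)<.12)&(abs(P[...,1]-.014)<.12)&(P[...,0]>.53); print(" plate",rect(P,pl) if pl.sum()>5 else 0)
    save(p,"d"+nm)
    np.savez("d"+nm,f=p["frame"],P=P)
E
```

```text
W red z [0.0747 0.0763 0.0775]
 headtop (array([395.6, 293.3]), array([13.2, 33. ]), 85.8, array([394.9, 293.4,  76.3]), 498)
 blocktop (array([410.4, 293.4]), array([47. , 87.1]), 88.2, array([393.1, 293.9,  36.6]), 1871)
 brass (array([464.1,  69.6]), array([34.1, 35.2]), 1.0, array([462.9,  70.6,  51.4]), 889) [0.0461 0.0522 0.0535]
 collar (array([461.8,  71.5]), array([51.2, 51.4]), 78.8, array([460.6,  73.1,  51.4]), 2006)
 hole 1 
 dot (array([427.8,  70.3]), array([5.9, 7.3]), 54.3, array([427.6,  70.8,  24.1]), 33)
 console (array([459.8,  23.1]), array([197.5, 199.5]), 90.0, array([463.1,  27.8,  22.7]), 11746)
 plate (array([579. ,   6.3]), array([147.2,  58.1]), 76.3, array([557.7, -47.5,  48.1]), 788)
T red z [0.07   0.075  0.0793]
 headtop (array([396.4, 292. ]), array([11.2, 30. ]), 85.3, array([398.2, 292.6,  77.5]), 25)
 blocktop (array([409.6, 292.4]), array([47.8, 82.2]), 84.8, array([400. , 288.4,  35.6]), 154)
 brass (array([464.6,  72.5]), array([32.3, 31.6]), 88.9, array([463.5,  71.8,  50.8]), 96) [0.0447 0.051  0.0552]
 collar (array([464.2,  69.5]), array([48.5, 49.1]), 1.5, array([462.8,  69.8,  51.2]), 198)
 hole 12 (array([464.6,  73.1]), array([15.5,  3.1]), 0.1, array([464.5,  73.1,  23.9]), 12)
 dot 1
 console (array([443.1,  10.9]), array([166. , 217.2]), 0.1, array([470.8,  15.1,  21.8]), 1882)
 plate (array([632.4,  16.4]), array([179.4, 178.1]), 90.0, array([631.4,  16.2,  47.7]), 2843)
```

Request:
play_rows --pt "0 0.7 16.5 0 0 0 -1" --pt "0 0 16.5 0 0 0 -1" --pt "0 0 0 0.07 0 0 -1" --pt "20 0 0 0 0 0 -1" --pt "25 0 0 0 0 0 -1" --pt "25 0 0 0 0 0 -1" --pt "25 0 0 0 0 0 -1" --pt "25 0 0 0 0 0 -1" --pt "20 0 0 0 0 0 -1" --pt "15 0 0 0 0 0 -1" --pt "0 0 0 0 0 0 -1" --pt "0 0 0 0 0 0 -1"

```text
clock: 4.42
eef_pos: [0.3941, 0.2941, 0.0758]
tool_rot: [0.024, 0.707, -0.025, 0.706]
ft_force: [-0.2, 0.2, 0.6]
grip_width: 0.0853
```

Run:
```python
from h import *
state(); p=camera("wrist"); save(p,"w2")
P=cloud(p); hsv=cv2.cvtColor(p["frame"],cv2.COLOR_RGB2HSV).astype(int); H,S,V=hsv[...,0],hsv[...,1],hsv[...,2]
near=np.hypot(P[...,0]-.397,P[...,1]-.293)<.06
red=near&((H<4)|(H>174))&(S>150)
zt=np.percentile(P[red][:,2],95);print(zt,rect(P,red&(P[...,2]>zt-.003)))
```

```text
t 4.42 pos [394.1 294.1  75.8] tilt [-0.0017 -0.0012] yaw_y -0.0686 F [-0.2  0.2  0.6] w 85.3
0.07732706645199966 (array([395.4, 293.3]), array([13.4, 34. ]), 86.5, array([394.6, 293.4,  76.3]), 1918)
```

Request:
play_rows --pt "12 -0.9 1.2 0 0 0 -1" --pt "12 0 0 0 0 0 -1" --pt "10 0 0 0 0 0 -1" --pt "0 0 0 0 0 0 0" --pt "0 0 0 0 0 0 0.5" --pt "0 0 0 0 0 0 1" --pt "0 0 0 0 0 0 1" --pt "0 0 0 0 0 0 1" --pt "0 0 0 0 0 0 1" --pt "0 0 0 0 0 0 1" --pt "0 0 0 0 0 0 1" --pt "0 0 0 0 0 0 1"

```text
clock: 5.47
eef_pos: [0.3966, 0.2934, 0.043]
tool_rot: [0.025, 0.706, -0.024, 0.707]
ft_force: [-0.3, -1.0, 5.3]
grip_width: 0.013
```

Run:
```python
from h import *
state()
```

```text
t 5.47 pos [396.6 293.4  43. ] tilt [0.0011 0.0009] yaw_y -0.0698 F [-0.3 -1.   5.3] w 13.0
```

Request:
play_rows --pt "10 0 0 0 0 0 1" --pt "-20 0 0 0 0 0 1" --pt "-25 0 0 0 0 0 1" --pt "-25 0 0 0 0 0 1" --pt "-25 0 0 0 0 0 1" --pt "-25 0 0 -0.07 0 0 1" --pt "0 -22.3 10.3 0 0 0 1" --pt "0 -22.3 10.3 0 0 0 1" --pt "0 -22.3 10.3 0 0 0 1" --pt "0 -22.3 10.3 0 0 0 1" --pt "0 -22.3 10.3 0 0 0 1" --pt "0 -22.3 10.3 0 0 0 1" --pt "0 -22.3 10.3 0 0 0 1" --pt "0 -22.3 10.3 0 0 0 1" --pt "0 -22.3 10.3 0 0 0 1" --pt "0 -22.3 10.3 0 0 0 1" --pt "0 0 0 0 0 0 1" --pt "0 0 0 0 0 0 1" --pt "0 0 0 0 0 0 1"

```text
clock: 7.05
eef_pos: [0.4985, 0.0702, 0.1518]
tool_rot: [0.0, 0.708, 0.0, 0.707]
ft_force: [0.1, -0.2, -0.2]
grip_width: 0.013
```

Run:
```python
from h import *
o,M=state(); p=camera("wrist"); save(p,"w3"); print(o["joint_pos"].round(2))
pp("lock_mouth key tare_top record_top",p)
```

```text
t 7.05 pos [498.5  70.2 151.8] tilt [-0.0016  0.0003] yaw_y -0.0001 F [ 0.1 -0.2 -0.2] w 13.0
[ 0.14  0.3  -0.13  1.14  0.    0.14]
lock_mouth [([461.0, 72.0, 55.0], 0.69, [325.0, 151.0])]
key [([456.0, -58.0, 39.0], 0.63, [145.0, 141.0]), ([497.0, 70.0, 124.0], 0.61, [324.0, 239.0])]
tare_top [([456.0, 4.0, 45.0], 0.6, [229.0, 142.0])]
record_top [([457.0, -60.0, 38.0], 0.98, [144.0, 142.0])]
```

View pics/w3.png

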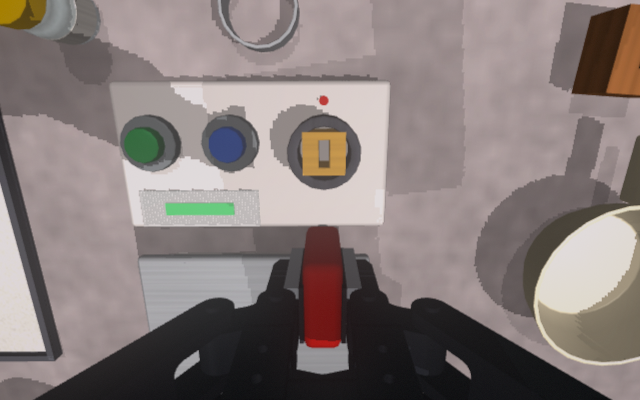

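```bash
cat > lock.py <<'E'
from h import *
def lockfit(p,z=.052,c0=(.462,.071)):
    hsv=cv2.cvtColor(p["frame"],cv2.COLOR_RGB2HSV).astype(int); H,S,V=hsv[...,0],hsv[...,1],hsv[...,2]
    P=cloud(p); nl=np.hypot(P[...,0]-c0[0],P[...,1]-c0[1])<.04
    br=nl&(H>8)&(H<30)&(S>100)&(V>90)
    n,l,st,_=cv2.connectedComponentsWithStats(br.astype(np.uint8)); i=1+np.argmax(st[1:,4]); b=(l==i).astype(np.uint8)
    cs,_=cv2.findContours(b,cv2.RETR_EXTERNAL,cv2.CHAIN_APPROX_NONE); full=np.zeros_like(b); cv2.drawContours(full,cs,-1,1,-1)
    hole=(full==1)&(b==0)
    n,l,st,_=cv2.connectedComponentsWithStats(hole.astype(np.uint8)); i=1+np.argmax(st[1:,4])
    for nm,m in (("brass",full==1),("hole",l==i)):
        vv,uu=np.nonzero(m); q=np.array([world(p,u,v,z)[:2] for u,v in zip(uu,vv)])*1000
        r=cv2.minAreaRect(q.astype(np.float32)); w,vec=np.linalg.eigh(np.cov(q.T)); a=np.degrees(np.arctan2(vec[1,1],vec[0,1])); 
        print(nm,len(q),"rect",np.round(r[0],1),np.round(r[1],1),round(r[2],1),"mean",q.mean(0).round(1),"axis",round((a+90)%180-90,1),"sd",np.sqrt(w).round(2))
    return P,H,S,V
E
python3 - <<'E'
from lock import *
o,M=state(); p=camera("wrist"); P,H,S,V=lockfit(p)
e=o["eef_pos"]
red=((H<4)|(H>174))&(S>150)&(np.hypot(P[...,0]-e[0],P[...,1]-e[1])<.05)&(P[...,2]>.1)
Q=(P[red]-e)*1000
print("key rel tcp pct x",np.percentile(Q[:,0],[1,5,50,95,99]).round(1),"y",np.percentile(Q[:,1],[1,5,50,95,99]).round(1),"z",np.percentile(Q[:,2],[1,5,50,95,99]).round(1))
for zlo in range(-5,35,6):
    m=(Q[:,2]>zlo)&(Q[:,2]<zlo+6)&(Q[:,0]<-12); 
    if m.sum()>10: print(zlo,m.sum(),Q[m].mean(0).round(2), Q[m][:,1].min().round(1),Q[m][:,1].max().round(1))
top=Q[:,2]>np.percentile(Q[:,2],97)-2; print("top",rect(P-e,np.isin(np.arange(P[...,0].size).reshape(P.shape[:2]),np.flatnonzero(red)[top])))
con=(abs(P[...,2]-.022)<.003)&(P[...,0]<.53)&(P[...,0]>.36)&(abs(P[...,1]-.014)<.12); print("console",rect(P,con))
save(p,"w3z",(284,80,364,360),2)
E
```

```text
t 7.3 pos [498.8  71.  152.3] tilt [-0.0002  0.0001] yaw_y 0.0018 F [ 0.4 -0.1 -0.9] w 13.3
brass 1953 rect [462.4  70.5] [31.2 30.3] 0.1 mean [462.6  70.6] axis 2.7 sd [8.65 8.99]
hole 231 rect [462.6  70.5] [ 6.3 18. ] 89.9 mean [461.3  70.4] axis -2.2 sd [1.99 4.73]
key rel tcp pct x [-18.4 -17.5  -4.1  11.5  13.5] y [-7.2 -6.5 -0.8  5.1  5.7] z [35.  35.7 37.2 38.2 38.6]
31 345 [-16.38  -0.89  36.18] -7.3 6.0
top (array([-2.6, -0.8]), array([32.9, 13. ]), 0.0, array([-3.4, -0.7, 37.3]), 2651)
console (array([444.1,   7.5]), array([166.1, 226.7]), 0.1, array([464.4,  18.7,  22.6]), 29010)
```

Request:
play_rows --pt "15 0 0 0 0 0 1" --pt "20 0 0 0 0 0 1" --pt "15 0 0 0 0 0 1" --pt "0 0 0 0 0 0 1" --pt "0 0 0 0 0 0 1" --pt "0 0 0 0 0 0 1"

```text
clock: 7.85
eef_pos: [0.4997, 0.0704, 0.1032]
tool_rot: [-0.0, 0.707, 0.0, 0.708]
ft_force: [0.7, -0.3, -0.0]
grip_width: 0.0131
```

```bash
cat >> lock.py <<'E'
def keyfit(p,H,S,V,P,e):
    red=((H<8)|(H>170))&(S>120)&(V>120)&(np.hypot(P[...,0]-e[0],P[...,1]-e[1])<.05)&(P[...,2]>e[2]+.02)
    zt=np.percentile(P[red][:,2],50); print("keytop rel tcp",rect(P-e,red&(abs(P[...,2]-zt)<.003)))
E
python3 - <<'E'
from lock import *
for i in range(2):
    o,M=state(); p=camera("wrist"); P,H,S,V=lockfit(p); keyfit(p,H,S,V,P,o["eef_pos"])
save(p,"w4",(200,20,440,360),1.7)
E
```

```text
t 7.85 pos [499.7  70.4 103.2] tilt [0.0012 0.0002] yaw_y 0.0007 F [ 0.7 -0.3 -0. ] w 13.1
brass 3014 rect [462.3  70.6] [31.5 30.5] 0.0 mean [462.3  70.6] axis -0.2 sd [8.64 9.05]
hole 303 rect [461.5  70.5] [15.7  6.2] 0.0 mean [460.4  70.4] axis -1.6 sd [1.94 4.11]
keytop rel tcp (array([-0.4,  0.5]), array([12.6, 30. ]), 84.8, array([11.4, -1. , 37. ]), 260)
t 7.9 pos [500.1  70.4 103.5] tilt [0.0021 0.0003] yaw_y 0.0006 F [-0.3  0.7  0.2] w 13.0
brass 3025 rect [462.5  70.5] [32.1 30.4] 0.0 mean [462.4  70.5] axis -4.0 sd [8.58 9.11]
hole 298 rect [460.2  70.5] [13.4  6.2] 0.0 mean [460.2  70.5] axis 0.1 sd [1.92 4.02]
keytop rel tcp (array([ 0.7, -4.6]), array([30.7, 11.8]), 19.5, array([11.6, -1.1, 37. ]), 272)
```

View pics/w4.png

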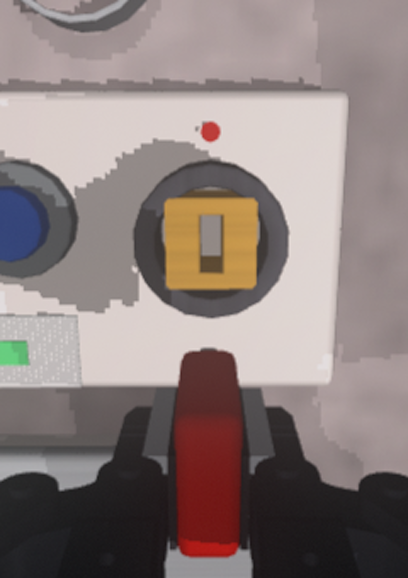

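Run:
```python
from lock import *
o,M=state(); p=camera("wrist"); P,H,S,V=lockfit(p); e=o["eef_pos"]
red=((H<8)|(H>170))&(S>120)&(np.hypot(P[...,0]-e[0],P[...,1]-e[1])<.05)&(P[...,2]>e[2]-.01)
zz=(P-e)*1000
for a,b in ((-6,0),(0,6),(6,12),(12,20),(20,26),(26,32),(34,40)):
    m=red&(zz[...,2]>a)&(zz[...,2]<b)
    if m.sum()>5: print(a,m.sum(),zz[m].mean(0).round(1),"min",zz[m].min(0).round(1),"max",zz[m].max(0).round(1))
top=red&(zz[...,2]>35.5); print(rect(P-e,top))
cv2.imwrite("pics/m.png",top.astype(np.uint8)*255)
```

```text
t 7.95 pos [500.2  70.4 103.6] tilt [0.0024 0.0004] yaw_y 0.0005 F [ 0.5 -1.  -1. ] w 13.2
brass 3010 rect [462.1  70.6] [30.6 32.1] 90.0 mean [462.3  70.6] axis -1.9 sd [8.63 9.04]
hole 304 rect [461.2  70.7] [ 6.6 15.2] 89.8 mean [460.4  70.4] axis -1.2 sd [1.95 4.1 ]
12 29 [-19.    0.4  18.1] min [-19.2  -2.4  14.6] max [-18.6   3.7  19.8]
20 161 [-18.9  -0.5  23.6] min [-19.6  -7.1  20.1] max [-17.2   5.4  26. ]
26 270 [-18.5  -1.1  29.1] min [-19.6  -8.2  26. ] max [-10.    5.5  32. ]
34 3238 [-4.1 -0.7 37. ] min [-19.5  -7.7  34. ] max [14.4  6.1 39.1]
(array([-2.3, -0.7]), array([13.4, 33.6]), 89.8, array([-3.6, -0.7, 37.1]), 3067)
```

Request:
play_rows --pt "0 0.8 -10 0 0 0 1" --pt "0 0 -15 0 0 0 1" --pt "0 0 -10.5 0 0 0 1" --pt "0 0 0 0 0 0 1" --pt "0 0 0 0 0 0 1" --pt "8 0 0 0 0 0 1" --pt "8 0 0 0 0 0 1" --pt "4 0 0 0 0 0 1" --pt "2 0 0 0 0 0 1" --pt "2 0 0 0 0 0 1" --pt "0 0 0 0 0 0 1" --pt "0 0 0 0 0 0 1"

```text
clock: 9.0
eef_pos: [0.4637, 0.0709, 0.0781]
tool_rot: [-0.0, 0.707, 0.0, 0.707]
ft_force: [0.2, 0.8, -1.2]
grip_width: 0.0131
```

Request:
play_rows --pt "2 0 0 0 0 0 1" --pt "2 0 0 0 0 0 1" --pt "2 0 0 0 0 0 1" --pt "0 0 0 0 0 0 1" --pt "0 0 0 0 0 0 1"

```text
clock: 9.42
eef_pos: [0.4639, 0.0709, 0.0723]
tool_rot: [-0.0, 0.707, 0.0, 0.707]
ft_force: [0.4, 0.2, -1.7]
grip_width: 0.0133
```

Request:
play_rows --pt "3 0 0 0 0 0 1" --pt "3 0 0 0 0 0 1" --pt "3 0 0 0 0 0 1" --pt "3 0 0 0 0 0 1" --pt "2 0 0 0 0 0 1" --pt "1.5 0 0 0 0 0 1" --pt "0 0 0 0 0 0 1" --pt "0 0 0 0 0 0 1" --pt "0 0 0 0 0 0 1"

```text
clock: 10.17
eef_pos: [0.4639, 0.0709, 0.0568]
tool_rot: [-0.0, 0.707, 0.0, 0.707]
ft_force: [2.1, -0.2, -2.6]
grip_width: 0.0133
```

Run:
```python
from lock import *
o,M=state(); print(o["joint_pos"].round(3),o["ft_torque"].round(2)); p=camera("wrist"); save(p,"w5",(180,40,460,360),1.7)
e=o["eef_pos"];P=cloud(p); hsv=cv2.cvtColor(p["frame"],cv2.COLOR_RGB2HSV).astype(int); H,S=hsv[...,0],hsv[...,1]
red=((H<8)|(H>170))&(S>120)&(np.hypot(P[...,0]-e[0],P[...,1]-e[1])<.04)&(P[...,2]>.05)
print("top z",np.percentile(P[red][:,2],[50,80,95]),rect(P,red&(P[...,2]>e[2]+.034)))
```

```text
t 10.17 pos [463.9  70.9  56.8] tilt [ 0.0003 -0.    ] yaw_y 0.0002 F [ 2.1 -0.2 -2.6] w 13.3
[ 0.152  0.338 -0.357  0.876 -0.     0.152] [-0.01 -0.38 -0.02]
top z [0.09353483 0.09431419 0.09484457] (array([461.5,  70.1]), array([13.9, 34.2]), 89.8, array([459.8,  70.2,  93.8]), 3250)
```

View pics/w5.png

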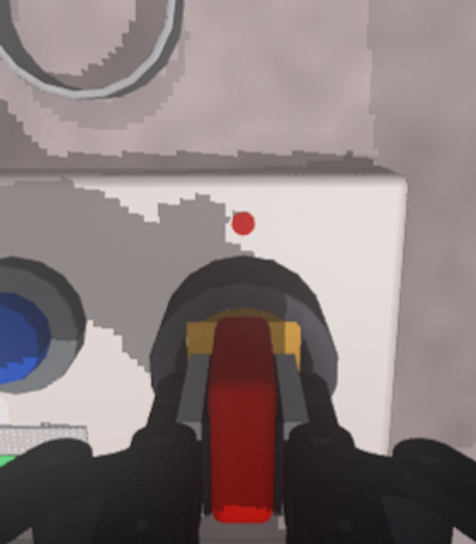

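Request:
play_rows --pt "0 -0.21 -0.01 0.1 0 0 1" --pt "0 -0.21 -0.01 0.1 0 0 1" --pt "0 -0.21 -0.01 0.1 0 0 1" --pt "0 -0.21 -0.01 0.1 0 0 1" --pt "0 -0.21 -0.01 0.1 0 0 1" --pt "0 -0.21 -0.01 0.1 0 0 1" --pt "0 -0.21 -0.01 0.1 0 0 1" --pt "0 -0.21 -0.01 0.1 0 0 1" --pt "0 -0.21 -0.01 0.1 0 0 1" --pt "0 -0.21 -0.01 0.1 0 0 1" --pt "0 -0.21 -0.01 0.1 0 0 1" --pt "0 -0.21 -0.01 0.1 0 0 1" --pt "0 0 0 0 0 0 1" --pt "0 0 0 0 0 0 1"

```text
clock: 11.38
eef_pos: [0.4627, 0.0695, 0.057]
tool_rot: [0.399, 0.584, -0.398, 0.584]
ft_force: [2.7, 1.5, -1.8]
grip_width: 0.0139
```

```bash
cat > kt.py <<'E'
from lock import *
o,M=state(); print(o["joint_pos"].round(3),"tq",o["ft_torque"].round(2)); p=camera("wrist"); t=camera("top")
e=o["eef_pos"];P=cloud(p); hsv=cv2.cvtColor(p["frame"],cv2.COLOR_RGB2HSV).astype(int); H,S,V=hsv[...,0],hsv[...,1],hsv[...,2]
red=((H<8)|(H>170))&(S>120)&(np.hypot(P[...,0]-e[0],P[...,1]-e[1])<.04)&(P[...,2]>.05)
print("keytop",rect(P,red&(P[...,2]>e[2]+.034)))
br=(H>8)&(H<30)&(S>100)&(V>60)&(np.hypot(P[...,0]-.4625,P[...,1]-.0705)<.035)
print("brass",rect(P,br&(abs(P[...,2]-.052)<.003)))
import sys; save(p,sys.argv[1],(180,40,460,360),1.7)
E
python3 kt.py w6
```

```text
t 11.38 pos [462.7  69.5  57. ] tilt [0.0008 0.0013] yaw_y -1.1969 F [ 2.7  1.5 -1.8] w 13.9
[ 1.480e-01  3.350e-01 -3.610e-01  8.740e-01  1.000e-03  1.345e+00] tq [ 0.58 -0.59  0.01]
keytop (array([462.2,  71.3]), array([13.8, 33.9]), 21.6, array([461.6,  73. ,  94. ]), 3245)
brass (array([459.4,  76.5]), array([30.8, 17.5]), 29.7, array([458.3,  80.2,  52.4]), 741)
```

View pics/w6.png

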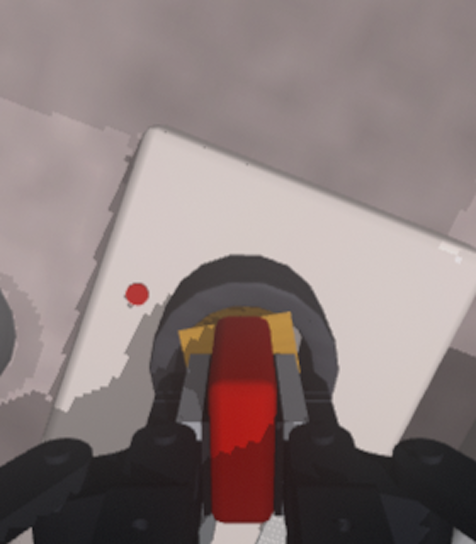

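Request:
play_rows --pt "0 -0.17 -0.01 0.08 0 0 1" --pt "0 -0.15 -0.01 0.07 0 0 1" --pt "0 0 0 0 0 0 1" --pt "0 0 0 0 0 0 1" --pt "0 0 0 0 0 0 1"

```text
clock: 11.9
eef_pos: [0.4625, 0.0694, 0.057]
tool_rot: [0.442, 0.553, -0.441, 0.553]
ft_force: [3.5, 2.9, -1.6]
grip_width: 0.0131
```

```bash
python3 kt.py w7
```

```text
t 11.9 pos [462.5  69.4  57. ] tilt [0.001  0.0011] yaw_y -1.3474 F [ 3.5  2.9 -1.6] w 13.1
[ 1.480e-01  3.340e-01 -3.620e-01  8.740e-01  1.000e-03  1.496e+00] tq [ 0.94 -0.76 -0.  ]
keytop (array([462.4,  71.4]), array([13.9, 33.9]), 13.5, array([462.,  73.,  94.]), 3244)
brass (array([460.2,  77.4]), array([31.3, 17.8]), 18.7, array([459.8,  80.8,  52.4]), 750)
```

Request:
play_rows --pt "0 -0.1 0 0.05 0 0 1" --pt "0 0 0 0 0 0 1" --pt "0 -0.1 0 0.05 0 0 1" --pt "0 0 0 0 0 0 1" --pt "0 0 0 0 0 0 1"

```text
clock: 12.42
eef_pos: [0.4624, 0.0694, 0.057]
tool_rot: [0.469, 0.53, -0.468, 0.53]
ft_force: [3.1, 4.6, -1.5]
grip_width: 0.0132
```

```bash
python3 kt.py w8
```

```text
t 12.42 pos [462.4  69.4  57. ] tilt [0.0011 0.0011] yaw_y -1.4468 F [ 3.1  4.6 -1.5] w 13.2
[ 1.480e-01  3.340e-01 -3.620e-01  8.730e-01  1.000e-03  1.595e+00] tq [ 0.96 -0.82  0.29]
keytop (array([462.5,  71.4]), array([13.8, 34.2]), 7.6, array([462.3,  73.2,  94. ]), 3259)
brass (array([460.9,  76.2]), array([30.5, 19.1]), 20.5, array([460.6,  80.9,  52.4]), 757)
```

Request:
play_rows --pt "0 0.21 -0.01 -0.1 0 0 1" --pt "0 0.21 -0.01 -0.1 0 0 1" --pt "0 0.21 -0.01 -0.1 0 0 1" --pt "0 0.21 -0.01 -0.1 0 0 1" --pt "0 0.21 -0.01 -0.1 0 0 1" --pt "0 0.21 -0.01 -0.1 0 0 1" --pt "0 0.21 -0.01 -0.1 0 0 1" --pt "0 0.21 -0.01 -0.1 0 0 1" --pt "0 0.21 -0.01 -0.1 0 0 1" --pt "0 0.21 -0.01 -0.1 0 0 1" --pt "0 0.21 -0.01 -0.1 0 0 1" --pt "0 0.21 -0.01 -0.1 0 0 1" --pt "0 0.21 -0.01 -0.1 0 0 1" --pt "0 0.21 -0.01 -0.1 0 0 1" --pt "0 0.21 -0.01 -0.1 0 0 1" --pt "0 0.21 -0.01 -0.1 0 0 1" --pt "0 0 0 0 0 0 1" --pt "0 0 0 0 0 0 1" --pt "0 0 0 0 0 0 1"

```text
clock: 14.1
eef_pos: [0.4639, 0.0714, 0.057]
tool_rot: [-0.052, 0.705, 0.053, 0.705]
ft_force: [3.2, 3.3, -1.5]
grip_width: 0.0133
```

```bash
python3 kt.py w9
```

```text
t 14.1 pos [463.9  71.4  57. ] tilt [0.0005 0.0004] yaw_y 0.1489 F [ 3.2  3.3 -1.5] w 13.3
[ 0.152  0.337 -0.357  0.876  0.     0.004] tq [ 0.84 -0.64 -0.05]
keytop (array([461.3,  70.3]), array([34.2, 13.9]), 9.6, array([459.9,  70. ,  94. ]), 3254)
brass (array([453.3,  70.9]), array([30.2, 12. ]), 89.5, array([452.2,  70.7,  52.5]), 692)
```

Request:
play_rows --pt "0 0.1 0 -0.05 0 0 1" --pt "0 0.08 0 -0.04 0 0 1" --pt "0 0 0 0 0 0 1" --pt "0 0 0 0 0 0 1" --pt "0 0 0 0 0 0 1"

```text
clock: 14.62
eef_pos: [0.4637, 0.0717, 0.0569]
tool_rot: [-0.084, 0.702, 0.085, 0.702]
ft_force: [2.6, 3.7, -0.4]
grip_width: 0.0131
```

```bash
python3 kt.py w10
```

```text
t 14.62 pos [463.7  71.7  56.9] tilt [0.0002 0.0009] yaw_y 0.2391 F [ 2.6  3.7 -0.4] w 13.1
[ 0.153  0.337 -0.357  0.876  0.001 -0.086] tq [ 1.04 -0.7  -0.25]
keytop (array([461.4,  70.3]), array([34. , 13.4]), 13.6, array([459.9,  69.9,  94. ]), 3257)
brass (array([452.9,  70.4]), array([12.4, 30.5]), 4.8, array([452.1,  69.9,  52.5]), 684)
```

Request:
play_rows --pt "0 -0.21 -0.01 0.1 0 0 1" --pt "0 -0.21 -0.01 0.1 0 0 1" --pt "0 0 0 0 0 0 1" --pt "-15 0 0 0 0 0 1" --pt "-20 0 0 0 0 0 1" --pt "-30 0 0 0 0 0 1" --pt "-30 0 0 0 0 0 1" --pt "0 22.2 -2.3 0 0 0 1" --pt "0 22.2 -2.3 0 0 0 1" --pt "0 22.2 -2.3 0 0 0 1" --pt "0 22.2 -2.3 0 0 0 1" --pt "0 22.2 -2.3 0 0 0 1" --pt "0 22.2 -2.3 0 0 0 1" --pt "0 22.2 -2.3 0 0 0 1" --pt "0 22.2 -2.3 0 0 0 1" --pt "0 22.2 -2.3 0 0 0 1" --pt "0 22.2 -2.3 0 0 0 1" --pt "10 0 0 0.11 0 0 1" --pt "15 0 0 0 0 0 1" --pt "0 0 0 0 0 0 1"

```text
clock: 16.38
eef_pos: [0.4287, 0.2896, 0.1234]
tool_rot: [0.021, 0.709, -0.026, 0.704]
ft_force: [0.1, 0.0, -0.3]
grip_width: 0.0131
```

Run:
```python
from lock import *
t=camera("top"); P=cloud(t)
o,M=state(); p=camera("wrist"); e=o["eef_pos"];P=cloud(p); hsv=cv2.cvtColor(p["frame"],cv2.COLOR_RGB2HSV).astype(int); H,S,V=hsv[...,0],hsv[...,1],hsv[...,2]
zz=(P-e)*1000
red=((H<8)|(H>170))&(S>120)&(np.hypot(zz[...,0],zz[...,1])<50)&(P[...,2]>e[2]+.034)
print("key",rect(P,red))
b=(np.hypot(P[...,0]-.395,P[...,1]-.293)<.05)&(abs(P[...,2]-.036)<.0035); print("block",rect(P,b))
vv,uu=np.nonzero(b); print(uu.min(),uu.max(),vv.min(),vv.max())
hole=(np.hypot(P[...,0]-.395,P[...,1]-.293)<.02)&(P[...,2]<.031); print("slot",rect(P,hole))
save(p,"w11",(200,20,440,320),1.9)
save(t,"t11",(270,210,360,260),5)
```

```text
t 16.43 pos [429.4 289.8 124.6] tilt [-0.0055 -0.0053] yaw_y -0.0678 F [ 0.2 -0.3 -0.7] w 13.2
key (array([427.2, 289.5]), array([13.5, 34.1]), 85.8, array([425.5, 289.6, 161.6]), 3248)
block (array([395.8, 293.5]), array([46.1, 55.6]), 86.1, array([394.7, 293.6,  36.6]), 5412)
291 362 116 199
slot (array([397.6, 293.5]), array([ 9. , 17.9]), 86.1, array([399.3, 293.4,   8.6]), 396)
```

View pics/w11.png

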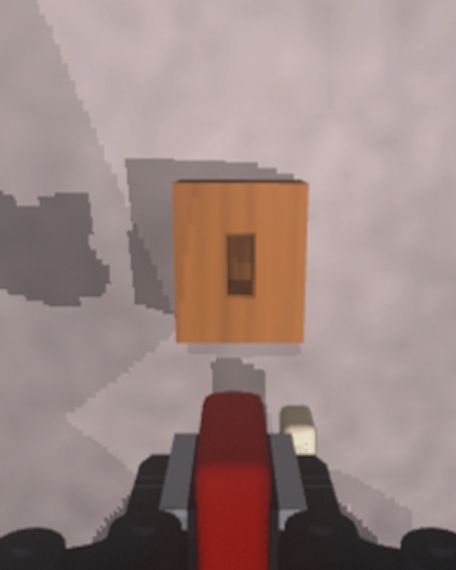

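Request:
play_rows --pt "0 1.9 -11.6 0 0 0 1" --pt "0 0 -20 0 0 0 1" --pt "20 0 0 0 0 0 1" --pt "20 0 0 0 0 0 1" --pt "12 0 0 0 0 0 1" --pt "5 0 0 0 0 0 1" --pt "3 0 0 0 0 0 1" --pt "3 0 0 0 0 0 1" --pt "0 0 0 0 0 0 1" --pt "0 0 0 0 0 0 1" --pt "0 0 0 0 0 0 1"

```text
clock: 17.4
eef_pos: [0.4009, 0.2963, 0.0646]
tool_rot: [0.025, 0.706, -0.024, 0.707]
ft_force: [-0.1, -0.2, -0.9]
grip_width: 0.0131
```

Request:
play_rows --pt "-5 0 0 0 0 0 1" --pt "0 -2.6 -2.8 0 0 0 1" --pt "0 0 0 0 0 0 1" --pt "0 0 0 0 0 0 1" --pt "3 0 0 0 0 0 1" --pt "3 0 0 0 0 0 1" --pt "3 0 0 0 0 0 1" --pt "0 0 0 0 0 0 1" --pt "0 0 0 0 0 0 1"

```text
clock: 18.15
eef_pos: [0.3971, 0.2933, 0.0593]
tool_rot: [0.024, 0.707, -0.025, 0.706]
ft_force: [-0.6, -0.5, -0.8]
grip_width: 0.0131
```

Run:
```python
from lock import *
o,M=state(); p=camera("wrist"); e=o["eef_pos"];P=cloud(p); hsv=cv2.cvtColor(p["frame"],cv2.COLOR_RGB2HSV).astype(int); H,S,V=hsv[...,0],hsv[...,1],hsv[...,2]
zz=(P-e)*1000
red=((H<8)|(H>170))&(S>120)&(np.hypot(zz[...,0],zz[...,1])<50)&(P[...,2]>e[2]+.034)
print("key",rect(P,red))
```

```text
t 18.15 pos [397.1 293.3  59.3] tilt [-0.0009 -0.0007] yaw_y -0.0699 F [-0.6 -0.5 -0.8] w 13.1
key (array([394.7, 292.7]), array([13.8, 33.9]), 85.8, array([393.2, 293. ,  96.2]), 3279)
```

Request:
play_rows --pt "4 0.4 0.6 0 0 0 1" --pt "4 0 0 0 0 0 1" --pt "4 0 0 0 0 0 1" --pt "4 0 0 0 0 0 1" --pt "3 0 0 0 0 0 1" --pt "0 0 0 0 0 0 1" --pt "0 0 0 0 0 0 1" --pt "0 0 0 0 0 0 1"

```text
clock: 18.87
eef_pos: [0.3981, 0.294, 0.0408]
tool_rot: [0.025, 0.707, -0.025, 0.707]
ft_force: [-0.6, -0.3, -1.2]
grip_width: 0.0133
```

Request:
play_rows --pt "0 0 0 0 0 0 0.6" --pt "0 0 0 0 0 0 0.2" --pt "0 0 0 0 0 0 -0.3" --pt "0 0 0 0 0 0 -1" --pt "0 0 0 0 0 0 -1" --pt "0 0 0 0 0 0 -1" --pt "-10 0 0 0 0 0 -1" --pt "-20 0 0 0 0 0 -1" --pt "-30 0 0 0 0 0 -1" --pt "-30 0 0 0 0 0 -1" --pt "-30 0 0 0 0 0 -1" --pt "-30 0 0 0.07 0 0 -1" --pt "0 0 20 0 0 0 -1" --pt "0 0 0 0 0 0 -1" --pt "0 0 0 0 0 0 -1" --pt "0 0 0 0 0 0 -1"

```text
clock: 20.2
eef_pos: [0.4171, 0.2907, 0.1904]
tool_rot: [0.049, 0.706, -0.05, 0.705]
ft_force: [-0.7, 0.3, 0.2]
grip_width: 0.0853
```

Run:
```python
from lock import *
o,M=state(); p=camera("wrist"); e=o["eef_pos"];P=cloud(p); hsv=cv2.cvtColor(p["frame"],cv2.COLOR_RGB2HSV).astype(int); H,S,V=hsv[...,0],hsv[...,1],hsv[...,2]
red=((H<8)|(H>170))&(S>120)&(np.hypot(P[...,0]-.396,P[...,1]-.293)<.05)
print("key",rect(P,red&(P[...,2]>.07)),np.percentile(P[red][:,2],[5,50,95]).round(4))
pp("bowl bowl_fin",p)
fin=(abs(P[...,2]-.049)<.005)&(P[...,0]>.44)&(P[...,0]<.505)&(abs(P[...,1]-.313)<.03); print("fin",rect(P,fin),cv2.fitLine((P[fin][:,:2]*1000).astype(np.float32),2,0,.01,.01).ravel().round(3))
rim=(abs(P[...,2]-.050)<.003)&(np.hypot(P[...,0]-.571,P[...,1]-.31)<.085)&(P[...,0]>.505); print("rim",rect(P,rim))
q=P[rim][:,:2]; A=np.c_[2*q,np.ones(len(q))]; s=np.linalg.lstsq(A,(q**2).sum(1),rcond=None)[0]; print("circle",s[:2]*1000)
t=camera("top"); pp("bowl bowl_fin",t); save(t,"t12",(170,160,340,280),4)
Q=cloud(t); rim=(Q[...,2]>.042)&(Q[...,2]<.058)&(np.hypot(Q[...,0]-.571,Q[...,1]-.31)<.085)&(Q[...,0]>.505); print(rect(Q,rim))
save(p,"w12")
```

```text
t 20.2 pos [417.1 290.7 190.4] tilt [-0.0015 -0.0007] yaw_y -0.14 F [-0.7  0.3  0.2] w 85.3
key (array([395.9, 293.5]), array([14., 34.]), 86.4, array([395.2, 293.7,  76.1]), 819) [0.0533 0.0761 0.0775]
bowl [([574.0, 309.0, -6.0], 0.85, [359.0, 310.0]), ([396.0, 296.0, 0.0], 0.68, [325.0, 154.0])]
bowl_fin []
fin (array([478.1, 307.5]), array([47.2, 53.7]), 90.0, array([481.2, 309.3,  49.9]), 935) [ 9.96000e-01 -9.40000e-02  4.81155e+02  3.09259e+02]
rim (array([557.3, 310.9]), array([141. , 112.3]), 73.2, array([557.8, 315.8,  50. ]), 1200)
circle [569.44964857 306.68331989]
bowl [([571.0, 311.0, -0.0], 0.69, [216.0, 203.0]), ([530.0, -315.0, 1.0], 0.67, [414.0, 217.0])]
bowl_fin [([473.0, 314.0, 37.0], 0.83, [211.0, 233.0]), ([563.0, 13.0, 1.0], 0.42, [310.0, 206.0])]
(array([573.1, 306.7]), array([134.6, 141.1]), 0.8, array([579.2, 318.1,  48.3]), 253)
```

View pics/w12.png

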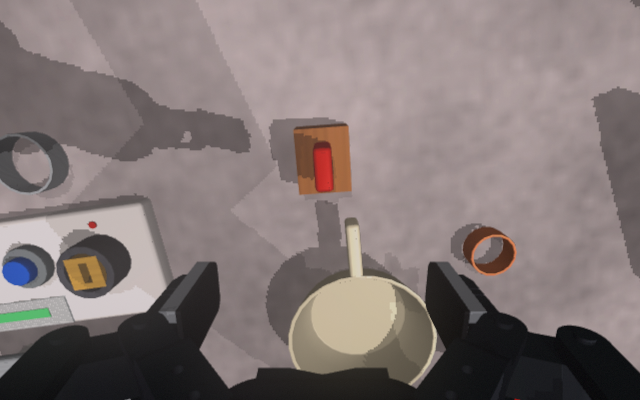

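Run:
```python
from lock import *
p=camera("wrist"); P=cloud(p); F=p["frame"].astype(int)
fin=(abs(P[...,2]-.050)<.0025)&(P[...,0]>.44)&(P[...,0]<.496)&(abs(P[...,1]-.313)<.02)&(F.sum(2)>250)
n,l,st,_=cv2.connectedComponentsWithStats(fin.astype(np.uint8)); i=1+np.argmax(st[1:,4]); print("fin",rect(P,l==i))
```

```text
fin (array([473.8, 310.3]), array([12. , 44.7]), 87.9, array([473.2, 310.1,  50.1]), 640)
```

Request:
play_rows --pt "0 0 0 -0.103 0 0 -1" --pt "0 7 19 0 0 0 -1" --pt "0 7 19 0 0 0 -1" --pt "0 7.7 18.6 0 0 0 -1" --pt "25 0 0 0 0 0 -1" --pt "30 0 0 0 0 0 -1" --pt "30 0 0 0 0 0 -1" --pt "30 0 0 0 0 0 -1" --pt "25 0 0 0 0 0 -1" --pt "15 0 0 0 0 0 -1" --pt "10 0 0 0 0 0 -1" --pt "0 0 0 0 0 0 -1" --pt "0 0 0 0 0 0 -1" --pt "0 0 0 0 0 0 -1"

```text
clock: 21.72
eef_pos: [0.4762, 0.3114, 0.0271]
tool_rot: [0.013, 0.706, -0.012, 0.708]
ft_force: [0.6, 0.2, -0.3]
grip_width: 0.0854
```

Run:
```python
from h import *
o,M=state(); e=o["eef_pos"]; p=camera("wrist"); P=cloud(p); F=p["frame"].astype(int)
fin=(abs(P[...,2]-.050)<.0025)&(P[...,0]>.44)&(P[...,0]<.496)&(abs(P[...,1]-.313)<.02)&(F.sum(2)>200)
n,l,st,_=cv2.connectedComponentsWithStats(fin.astype(np.uint8)); i=1+np.argmax(st[1:,4]); print("fin",rect(P,l==i))
```

```text
t 21.72 pos [476.2 311.4  27.1] tilt [0.002  0.0013] yaw_y -0.0367 F [ 0.6  0.2 -0.3] w 85.4
fin (array([473.7, 310. ]), array([12. , 44.7]), 87.8, array([472.5, 310.1,  50.2]), 3154)
```

Request:
play_rows --pt "3 -1 -1.5 0 0 0 -1" --pt "0 0 0 0 0 0 0" --pt "0 0 0 0 0 0 0.5" --pt "0 0 0 0 0 0 1" --pt "0 0 0 0 0 0 1" --pt "0 0 0 0 0 0 1" --pt "0 0 0 0 0 0 1" --pt "0 0 0 0 0 0 1" --pt "0 0 0 0 0 0 1" --pt "-8 0 0 0 0 0 1" --pt "-15 0 0 0 0 0 1" --pt "-20 0 0 0 0 0 1" --pt "-20 0 0 0 0 0 1" --pt "-20 0 0 0 0 0 1" --pt "-10 0 0 0 0 0 1" --pt "0 0 0 0 0 0 1" --pt "0 0 0 0 0 0 1"

```text
clock: 23.18
eef_pos: [0.4737, 0.3098, 0.1159]
tool_rot: [0.013, 0.707, -0.013, 0.707]
ft_force: [1.1, -0.4, -2.3]
grip_width: 0.0106
```

Run:
```python
from h import *
o,M=state(); e=o["eef_pos"]; s=camera("side"); save(s,"s13",(220,90,380,220),4); t=camera("top"); pp("bowl bowl_fin plate",t); pp("bowl plate",s)
```

```text
t 23.18 pos [473.7 309.8 115.9] tilt [0.0005 0.0004] yaw_y -0.0369 F [ 1.1 -0.4 -2.3] w 10.6
bowl [([570.0, 309.0, 91.0], 0.8, [209.0, 199.0]), ([532.0, -313.0, 1.0], 0.18, [413.0, 216.0])]
bowl_fin [([474.0, 311.0, 130.0], 0.86, [203.0, 230.0]), ([561.0, 15.0, 1.0], 0.32, [309.0, 207.0])]
plate [([362.0, 22.0, -3.0], 0.65, [306.0, 270.0]), ([634.0, 16.0, 46.0], 0.58, [308.0, 181.0])]
bowl [([573.0, 308.0, 90.0], 0.82, [281.0, 126.0])]
plate [([633.0, 17.0, 50.0], 0.85, [332.0, 183.0])]
```

View pics/s13.png

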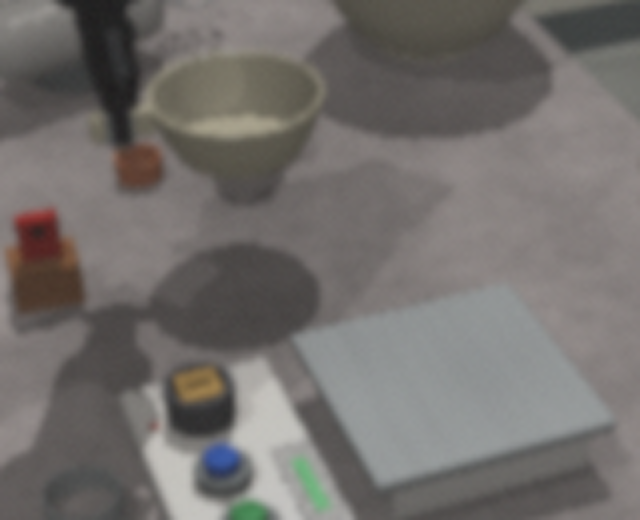

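Request:
play_rows --pt "0 -12 3 0 0 0 1" --pt "0 -24 6.1 0 0 0 1" --pt "0 -24 6.1 0 0 0 1" --pt "0 -24 6.1 0 0 0 1" --pt "0 -24 6.1 0 0 0 1" --pt "0 -24 6.1 0 0 0 1" --pt "0 -24 6.1 0 0 0 1" --pt "0 -24 6.1 0 0 0 1" --pt "0 -24 6.1 0 0 0 1" --pt "0 -24 6.1 0 0 0 1" --pt "0 -24 6.1 0 0 0 1" --pt "0 -24 6.1 0 0 0 1" --pt "0 -13.3 3.4 0 0 0 1" --pt "10 0 0 0 0 0 1" --pt "10 0 0 0 0 0 1" --pt "10 0 0 0 0 0 1" --pt "0 0 0 0 0 0 1" --pt "0 0 0 0 0 0 1" --pt "0 0 0 0 0 0 1"

```text
clock: 25.12
eef_pos: [0.5362, 0.0188, 0.0855]
tool_rot: [0.013, 0.707, -0.012, 0.707]
ft_force: [0.6, 0.4, -0.8]
grip_width: 0.0109
```

Run:
```python
from h import *
o,M=state(); t=camera("top"); s=camera("side"); pp("bowl plate",t); pp("bowl plate",s);
```

```text
t 25.12 pos [536.2  18.8  85.5] tilt [-0.0007  0.    ] yaw_y -0.0353 F [ 0.6  0.4 -0.8] w 10.9
bowl [([454.0, -59.0, 44.0], 0.74, [332.0, 239.0]), ([632.0, 19.0, 62.0], 0.68, [307.0, 181.0]), ([616.0, 431.0, -6.0], 0.38, [180.0, 190.0])]
plate [([760.0, -191.0, 0.0], 0.52, [373.0, 146.0]), ([613.0, -264.0, 8.0], 0.29, [397.0, 190.0])]
bowl [([633.0, 16.0, 58.0], 0.86, [332.0, 181.0])]
plate [([634.0, 19.0, 50.0], 0.9, [332.0, 182.0])]
```

Request:
play_rows --pt "5 0 0 0 0 0 1" --pt "4 0 0 0 0 0 1" --pt "2 0 0 0 0 0 1" --pt "1 0 0 0 0 0 1" --pt "1 0 0 0 0 0 1" --pt "0 0 0 0 0 0 1" --pt "0 0 0 0 0 0 1" --pt "0 0 0 0 0 0 1"

```text
clock: 26.08
eef_pos: [0.5366, 0.018, 0.0729]
tool_rot: [0.013, 0.707, -0.013, 0.707]
ft_force: [0.6, -0.3, -1.0]
grip_width: 0.0108
```

Request:
play_rows --pt "0.8 0 0 0 0 0 1" --pt "0 0 0 0 0 0 1" --pt "0 0 0 0 0 0 0.6" --pt "0 0 0 0 0 0 0.2" --pt "0 0 0 0 0 0 -0.3" --pt "0 0 0 0 0 0 -0.6" --pt "0 0 0 0 0 0 -0.6" --pt "0 0 0 0 0 0 -0.6" --pt "-10 0 0 0 0 0 -0.6" --pt "-20 0 0 0 0 0 -0.6" --pt "-25 0 0 0 0 0 -0.6" --pt "-25 0 0 0 0 0 0" --pt "0 0 -20 0 0 0 0.5" --pt "0 0 -20 0 0 0 1" --pt "0 0 0 0 0 0 1" --pt "0 0 0 0 0 0 1" --pt "0 0 0 0 0 0 1"

```text
clock: 27.5
eef_pos: [0.4972, 0.0195, 0.1527]
tool_rot: [0.013, 0.706, -0.013, 0.708]
ft_force: [-0.7, -0.7, -0.5]
grip_width: 0.0003
```

Run:
```python
from h import *
o,M=state(); t=camera("top"); s=camera("side"); pp("bowl key tare_top record_top",t); pp("bowl tare_top",s); w=camera("wrist"); save(w,"w14"); pp("tare_top record_top bowl",w)
P=cloud(w); hsv=cv2.cvtColor(w["frame"],cv2.COLOR_RGB2HSV).astype(int); H,S,V=hsv[...,0],hsv[...,1],hsv[...,2]
for nm,a,b in(("blue",105,130),("green",55,85)):
    m=(H>a)&(H<b)&(S>120)&(P[...,2]>.032)&(P[...,0]<.5); print(nm,rect(P,m) if m.sum()>5 else 0)
Q=cloud(t); b=(Q[...,2]>.09)&(Q[...,2]<.105)&(np.hypot(Q[...,0]-.633,Q[...,1]-.016)<.09); print("rim",rect(Q,b))
```

```text
t 27.5 pos [497.2  19.5 152.7] tilt [0.0017 0.    ] yaw_y -0.0368 F [-0.7 -0.7 -0.5] w 0.3
bowl [([634.0, 16.0, 49.0], 0.71, [308.0, 181.0])]
key [([397.0, 293.0, 6.0], 0.42, [219.0, 258.0]), ([532.0, -315.0, 4.0], 0.36, [414.0, 216.0]), ([556.0, -504.0, -2.0], 0.16, [474.0, 209.0])]
tare_top []
record_top [([456.0, -58.0, 41.0], 0.51, [332.0, 239.0])]
bowl [([634.0, 14.0, 46.0], 0.7, [333.0, 184.0]), ([367.0, -114.0, 0.0], 0.55, [255.0, 253.0])]
tare_top [([457.0, 2.0, 44.0], 0.48, [275.0, 203.0])]
tare_top [([364.0, -118.0, 2.0], 0.61, [135.0, 21.0]), ([455.0, 2.0, 44.0], 0.56, [296.0, 143.0])]
record_top [([456.0, -61.0, 41.0], 0.65, [209.0, 148.0])]
bowl [([638.0, 18.0, 42.0], 0.8, [328.0, 357.0]), ([613.0, -264.0, 9.0], 0.27, [27.0, 319.0])]
blue (array([450.3,  10.2]), array([24.1, 49.4]), 40.0, array([457.9,   0.9,  45.5]), 934)
green 0
rim (array([648.2,   4.2]), array([140.8, 104.3]), 55.2, array([659.5,   1.2,  95.6]), 195)
```

View pics/w14.png

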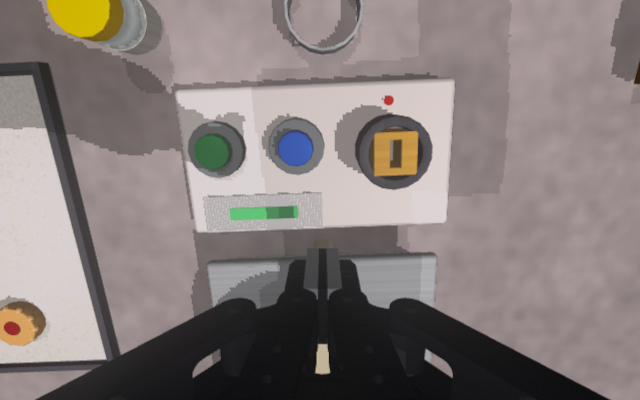

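Request:
play_rows --pt "0 -10 -20 0 0 0 1" --pt "0 -9.5 -20 0 0 0 1" --pt "20 0 0 0 0 0 1" --pt "25 0 0 0 0 0 1" --pt "25 0 0 0 0 0 1" --pt "20 0 0 0 0 0 1" --pt "10 0 0 0 0 0 1" --pt "4 0 0 0 0 0 1" --pt "3 0 0 0 0 0 1" --pt "1 0 0 0 0 0 1" --pt "0 0 0 0 0 0 1" --pt "0 0 0 0 0 0 1"

```text
clock: 29.1
eef_pos: [0.4566, 0.0014, 0.0448]
tool_rot: [0.013, 0.706, -0.013, 0.708]
ft_force: [-0.2, -0.2, -0.4]
grip_width: -0.0003
```

Request:
play_rows --pt "1.5 0 0 0 0 0 1" --pt "1.5 0 0 0 0 0 1" --pt "1 0 0 0 0 0 1" --pt "1 0 0 0 0 0 1" --pt "0 0 0 0 0 0 1" --pt "0 0 0 0 0 0 1"

```text
clock: 29.6
eef_pos: [0.4568, 0.0015, 0.0395]
tool_rot: [0.013, 0.706, -0.013, 0.708]
ft_force: [1.9, -0.5, 3.4]
grip_width: -0.0
```

Request:
play_rows --pt "1 0 0 0 0 0 1" --pt "0.5 0 0 0 0 0 1" --pt "0 0 0 0 0 0 1" --pt "0 0 0 0 0 0 1" --pt "0 0 0 0 0 0 1"

```text
clock: 30.02
eef_pos: [0.4568, 0.0014, 0.038]
tool_rot: [0.013, 0.706, -0.013, 0.708]
ft_force: [2.3, 0.2, 5.7]
grip_width: 0.0
```

Request:
play_rows --pt "-10 0 0 0 0 0 1" --pt "-30 0 0 0 0 0 1" --pt "-40 0 0 0 0 0 1" --pt "-40 0 0 0 0 0 0" --pt "0 -25 4.5 0 0 0 -1" --pt "0 -25 4.5 0 0 0 -1" --pt "0 -25 4.5 0 0 0 -1" --pt "0 -25 4.5 0 0 0 -1" --pt "0 -25 4.5 0 0 0 -1" --pt "0 -25 4.5 0 0 0 -1" --pt "0 -25 4.5 0 0 0 -1" --pt "0 -25 4.5 0 0 0 -1" --pt "0 -25 4.5 0 0 0 -1" --pt "0 -25 4.5 0 0 0 -1" --pt "0 -25 4.5 0 0 0 -1" --pt "0 -25 4.5 0 0 0 -1" --pt "0 0 0 0 0 0 -1" --pt "0 0 0 0 0 0 -1" --pt "0 0 0 0 0 0 -1"

```text
clock: 31.6
eef_pos: [0.4976, -0.2995, 0.1563]
tool_rot: [0.014, 0.708, -0.012, 0.706]
ft_force: [0.1, 0.8, 0.4]
grip_width: 0.0855
```

```bash
cat > bis.py <<'E'
from h import *
def biscuits(p):
    hsv=cv2.cvtColor(p["frame"],cv2.COLOR_RGB2HSV).astype(int); H,S,V=hsv[...,0],hsv[...,1],hsv[...,2]; P=cloud(p)
    m=(P[...,2]>.017)&(P[...,2]<.03)&(P[...,0]>.38)&(P[...,0]<.69)&(P[...,1]<-.15)&(P[...,1]>-.46)&(S>40)
    n,l,st,_=cv2.connectedComponentsWithStats(m.astype(np.uint8))
    for i in range(1,n):
        if st[i,4]>25: print("bis",rect(P,l==i),"px",st[i,:4])
if __name__=="__main__":
    import sys
    o,M=state(); p=camera(sys.argv[1]); biscuits(p); pp("biscuit1",p); save(p,sys.argv[2])
E
python3 bis.py wrist w15; python3 bis.py top t15
```

```text
t 31.6 pos [ 497.6 -299.5  156.3] tilt [-0.0029  0.0022] yaw_y -0.0371 F [0.1 0.8 0.4] w 85.5
bis (array([ 449.2, -271.8]), array([39.7, 40.8]), 5.3, array([ 448.8, -271.9,   23.4]), 2116) px [330 102  53  54]
bis (array([ 572.3, -357.9]), array([40.9, 39.7]), 8.0, array([ 570.8, -357.3,   23.3]), 1559) px [236 254  48  43]
bis (array([ 610.7, -264.8]), array([39.6, 39.6]), 8.3, array([ 609.3, -265. ,   23.2]), 1440) px [343 289  46  42]
biscuit1 [([568.0, -362.0, 7.0], 0.92, [257.0, 265.0]), ([611.0, -267.0, 7.0], 0.79, [361.0, 302.0]), ([452.0, -267.0, 10.0], 0.69, [360.0, 131.0]), ([557.0, -506.0, 2.0], 0.69, [101.0, 256.0])]
t 31.7 pos [ 498.1 -299.1  156.9] tilt [-0.0017  0.0013] yaw_y -0.0358 F [ 0.1  0.1 -0.3] w 85.3
bis (array([ 612.1, -263.6]), array([37.5, 37.4]), 45.0, array([ 611.5, -263.7,   22.7]), 119) px [392 184  13  13]
bis (array([ 449.3, -271.5]), array([37.4, 36.6]), 38.7, array([ 449.5, -271.4,   22.4]), 129) px [395 236  14  13]
biscuit1 [([609.0, -265.0, 10.0], 0.68, [397.0, 191.0]), ([451.0, -271.0, 9.0], 0.6, [401.0, 242.0]), ([726.0, -349.0, -0.0], 0.5, [423.0, 156.0])]
```

View pics/w15.png

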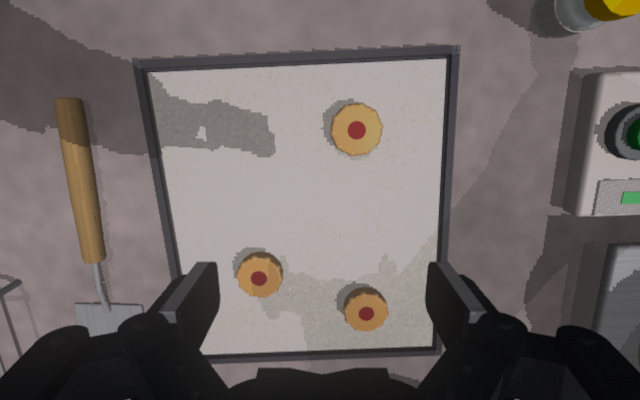

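Request:
play_rows --pt "0 12.9 -24.7 0 0 0 -1" --pt "0 12.8 -24.8 0 0 0 -1" --pt "30 0 0 0 0 0 -1" --pt "35 0 0 0 0 0 -1" --pt "35 0 0 0 0 0 -1" --pt "25 0 0 0 0 0 -1" --pt "12 0 0 0 0 0 -1" --pt "6 0 0 0 0 0 -1" --pt "0 0 0 0 0 0 -1" --pt "0 0 0 0 0 0 -1" --pt "0 0 0 0 0 0 -1"

```text
clock: 32.72
eef_pos: [0.4514, -0.2733, 0.016]
tool_rot: [0.012, 0.706, -0.013, 0.708]
ft_force: [0.0, -0.2, -0.1]
grip_width: 0.0854
```

```bash
python3 bis.py wrist w16
```

```text
t 32.72 pos [ 451.4 -273.3   16. ] tilt [ 0.0024 -0.0015] yaw_y -0.0365 F [ 0.  -0.2 -0.1] w 85.4
bis (array([ 448.7, -271.7]), array([39.4, 41.6]), 5.3, array([ 447. , -271.7,   23.4]), 6365) px [280 220  96  88]
biscuit1 [([451.0, -272.0, 8.0], 0.58, [326.0, 256.0])]
```

Request:
play_rows --pt "4 1.5 -2 0 0 0 -1" --pt "3 0 0 0 0 0 -1" --pt "0 0 0 0 0 0 -0.3" --pt "0 0 0 0 0 0 0.2" --pt "0 0 0 0 0 0 0.6" --pt "0 0 0 0 0 0 1" --pt "0 0 0 0 0 0 1" --pt "0 0 0 0 0 0 1" --pt "0 0 0 0 0 0 1" --pt "0 0 0 0 0 0 1" --pt "-10 0 0 0 0 0 1" --pt "-20 0 0 0 0 0 1" --pt "-30 0 0 0 0 0 1" --pt "-30 0 0 0 0 0 1" --pt "-35 0 0 0 0 0 1" --pt "0 0 0 0 0 0 1" --pt "0 0 0 0 0 0 1"

```text
clock: 34.23
eef_pos: [0.4498, -0.2722, 0.1353]
tool_rot: [0.012, 0.705, -0.014, 0.709]
ft_force: [0.4, -0.8, -1.0]
grip_width: 0.0376
```

Request:
play_rows --pt "0 12.5 6.4 0 0 0 1" --pt "0 24.4 12.7 0 0 0 1" --pt "0 24.4 12.7 0 0 0 1" --pt "0 24.4 12.7 0 0 0 1" --pt "0 24.4 12.7 0 0 0 1" --pt "0 24.4 12.7 0 0 0 1" --pt "0 24.4 12.7 0 0 0 1" --pt "0 24.4 12.7 0 0 0 1" --pt "0 24.4 12.7 0 0 0 1" --pt "0 24.4 12.7 0 0 0 1" --pt "0 24.4 12.7 0 0 0 1" --pt "0 24.4 12.7 0 0 0 1" --pt "0 12.5 6.4 0 0 0 1" --pt "0 0 0 0 0 0 1" --pt "0 0 0 0 0 0 1" --pt "0 0 0 0 0 0 1"

```text
clock: 35.57
eef_pos: [0.6103, 0.0154, 0.1316]
tool_rot: [0.013, 0.708, -0.014, 0.706]
ft_force: [0.1, -0.3, -0.9]
grip_width: 0.0377
```

Run:
```python
from h import *
state(); t=camera("top"); s=camera("side"); pp("bowl biscuit1",s); pp("bowl",t); w=camera("wrist"); save(w,"w17"); P=cloud(w)
rim=(abs(P[...,2]-.098)<.0025)&(np.hypot(P[...,0]-.634,P[...,1]-.016)<.085)&(P[...,0]>.568); 
q=P[rim][:,:2]; A=np.c_[2*q,np.ones(len(q))]; c=np.linalg.lstsq(A,(q**2).sum(1),rcond=None)[0]; print(len(q),"circle",c[:2]*1000,np.sqrt(c[2]+c[0]**2+c[1]**2))
```

```text
t 35.57 pos [610.3  15.4 131.6] tilt [-0.0026 -0.0007] yaw_y -0.0375 F [ 0.1 -0.3 -0.9] w 37.7
bowl [([634.0, 15.0, 46.0], 0.91, [333.0, 184.0]), ([537.0, 17.0, 92.0], 0.41, [300.0, 179.0])]
biscuit1 [([572.0, -358.0, 4.0], 0.75, [373.0, 303.0]), ([609.0, -268.0, 5.0], 0.68, [369.0, 268.0]), ([612.0, 15.0, 133.0], 0.58, [326.0, 161.0]), ([731.0, -346.0, 3.0], 0.47, [430.0, 278.0])]
bowl [([635.0, 17.0, 47.0], 0.71, [308.0, 181.0])]
4041 circle [632.33065692  14.14852986] 0.0676122078586997
```

View pics/w17.png

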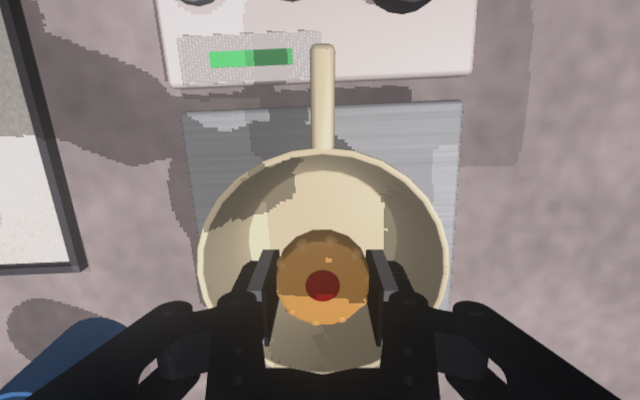

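Request:
play_rows --pt "20 0 0 0 0 0 1" --pt "20 0 0 0 0 0 1" --pt "15 0 0 0 0 0 1" --pt "8 0 0 0 0 0 1" --pt "4 0 0 0 0 0 1" --pt "0 0 0 0 0 0 1" --pt "0 0 0 0 0 0 0.05" --pt "0 0 0 0 0 0 -0.1" --pt "0 0 0 0 0 0 -0.2" --pt "0 0 0 0 0 0 -0.2" --pt "0 0 0 0 0 0 -0.2" --pt "-15 0 0 0 0 0 -0.2" --pt "-20 0 0 0 0 0 -0.2" --pt "-30 0 0 0 0 0 -0.2" --pt "-30 0 0 0 0 0 -1" --pt "0 0 0 0 0 0 -1" --pt "0 0 0 0 0 0 -1"

```text
clock: 37.28
eef_pos: [0.6133, 0.0164, 0.1635]
tool_rot: [0.013, 0.705, -0.013, 0.709]
ft_force: [0.1, -0.1, -1.3]
grip_width: 0.0844
```

Run:
```python
from bis import *
state(); t=camera("top"); w=camera("wrist"); biscuits(t); pp("bowl",t); pp("biscuit1",w)
```

```text
t 37.28 pos [613.3  16.4 163.5] tilt [0.0061 0.0002] yaw_y -0.0367 F [ 0.1 -0.1 -1.3] w 84.4
bis (array([ 612.1, -263.6]), array([37.9, 37.4]), 41.1, array([ 611.8, -264.1,   22.5]), 123) px [392 184  13  13]
bis (array([ 573.7, -358.4]), array([37.2, 37.5]), 44.2, array([ 572.7, -357.1,   22.5]), 121) px [422 196  13  13]
bowl [([633.0, 19.0, 47.0], 0.53, [307.0, 182.0])]
biscuit1 [([611.0, -264.0, 7.0], 0.81, [4.0, 194.0]), ([563.0, 15.0, -1.0], 0.16, [320.0, 126.0])]
```

Request:
play_rows --pt "0 -12 0.4 0 0 0 -1" --pt "0 -25 0.8 0 0 0 -1" --pt "0 -28 0.9 0 0 0 -1" --pt "0 -28 0.9 0 0 0 -1" --pt "0 -28 0.9 0 0 0 -1" --pt "0 -28 0.9 0 0 0 -1" --pt "0 -28 0.9 0 0 0 -1" --pt "0 -28 0.9 0 0 0 -1" --pt "0 -28 0.9 0 0 0 -1" --pt "0 -25 0.8 0 0 0 -1" --pt "0 -22.7 0.7 0 0 0 -1" --pt "30 0 0 0 0 0 -1" --pt "35 0 0 0 0 0 -1" --pt "35 0 0 0 0 0 -1" --pt "25 0 0 0 0 0 -1" --pt "10 0 0 0 0 0 -1" --pt "0 0 0 0 0 0 -1" --pt "0 0 0 0 0 0 -1" --pt "0 0 0 0 0 0 -1"

```text
clock: 39.07
eef_pos: [0.6116, -0.2654, 0.0276]
tool_rot: [0.013, 0.706, -0.014, 0.708]
ft_force: [-0.0, 0.1, 1.2]
grip_width: 0.0851
```

```bash
python3 bis.py wrist w18
```

```text
t 39.07 pos [ 611.6 -265.4   27.6] tilt [ 0.0033 -0.0015] yaw_y -0.0369 F [-0.   0.1  1.2] w 85.1
bis (array([ 572.7, -357.6]), array([39.8, 41.5]), 63.4, array([ 571.8, -356.2,   23.2]), 6790) px [ 60 138 100  92]
bis (array([ 611.2, -264.8]), array([41.2, 40. ]), 6.8, array([ 609.8, -264.7,   23.4]), 5493) px [281 216  89  83]
biscuit1 [([572.0, -358.0, 12.0], 0.64, [121.0, 180.0]), ([609.0, -266.0, 8.0], 0.6, [323.0, 243.0])]
```

Well centred; grip and lift.

Request:
play_rows --pt "10 0.5 0 0 0 0 -1" --pt "8 0 0 0 0 0 -1" --pt "0 0 0 0 0 0 -0.3" --pt "0 0 0 0 0 0 0.2" --pt "0 0 0 0 0 0 0.6" --pt "0 0 0 0 0 0 1" --pt "0 0 0 0 0 0 1" --pt "0 0 0 0 0 0 1" --pt "0 0 0 0 0 0 1" --pt "0 0 0 0 0 0 1" --pt "-10 0 0 0 0 0 1" --pt "-20 0 0 0 0 0 1" --pt "-30 0 0 0 0 0 1" --pt "-30 0 0 0 0 0 1" --pt "-35 0 0 0 0 0 1" --pt "0 0 0 0 0 0 1" --pt "0 0 0 0 0 0 1"

```text
clock: 40.58
eef_pos: [0.612, -0.2649, 0.1365]
tool_rot: [0.012, 0.705, -0.014, 0.709]
ft_force: [0.1, -0.4, -1.0]
grip_width: 0.0379
```

Request:
play_rows --pt "0 13 1.5 0 0 0 1" --pt "0 25.6 3 0 0 0 1" --pt "0 25.6 3 0 0 0 1" --pt "0 25.6 3 0 0 0 1" --pt "0 25.6 3 0 0 0 1" --pt "0 25.6 3 0 0 0 1" --pt "0 25.6 3 0 0 0 1" --pt "0 25.6 3 0 0 0 1" --pt "0 25.6 3 0 0 0 1" --pt "0 25.6 3 0 0 0 1" --pt "0 25.6 3 0 0 0 1" --pt "0 13 1.5 0 0 0 1" --pt "0 0 0 0 0 0 1" --pt "0 0 0 0 0 0 1" --pt "0 0 0 0 0 0 1"

```text
clock: 41.83
eef_pos: [0.6528, 0.0157, 0.1317]
tool_rot: [0.013, 0.708, -0.014, 0.706]
ft_force: [1.2, -0.1, -0.2]
grip_width: 0.038
```

Run:
```python
from h import *
state(); w=camera("wrist"); save(w,"w19"); P=cloud(w)
hsv=cv2.cvtColor(w["frame"],cv2.COLOR_RGB2HSV).astype(int); H,S=hsv[...,0],hsv[...,1]
m=(np.hypot(P[...,0]-.633,P[...,1]-.015)<.06)&(P[...,2]<.09)&(H<22)&(S>110); print("biscuit in bowl",rect(P,m) if m.sum()>5 else 0)
```

```text
t 41.83 pos [652.8  15.7 131.7] tilt [-0.0018 -0.0007] yaw_y -0.0375 F [ 1.2 -0.1 -0.2] w 38.0
biscuit in bowl (array([612.9,  15.7]), array([38.7, 40.3]), 42.9, array([612.3,  15.5,  68.5]), 3431)
```

View pics/w19.png

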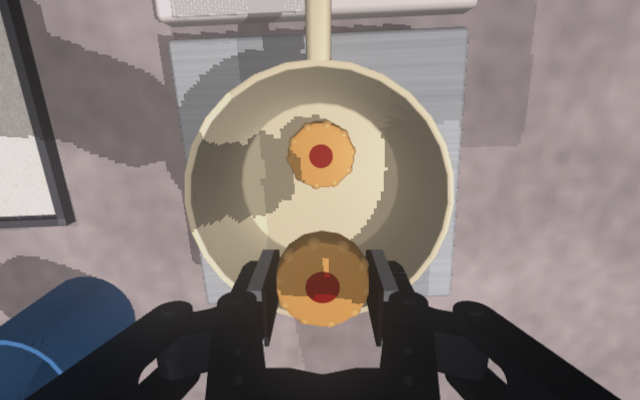

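Request:
play_rows --pt "20 0 0 0 0 0 1" --pt "20 0 0 0 0 0 1" --pt "15 0 0 0 0 0 1" --pt "8 0 0 0 0 0 1" --pt "4 0 0 0 0 0 1" --pt "0 0 0 0 0 0 1" --pt "0 0 0 0 0 0 0.05" --pt "0 0 0 0 0 0 -0.1" --pt "0 0 0 0 0 0 -0.2" --pt "0 0 0 0 0 0 -0.2" --pt "0 0 0 0 0 0 -0.2" --pt "-15 0 0 0 0 0 -0.2" --pt "-20 0 0 0 0 0 -0.2" --pt "-30 0 0 0 0 0 -0.2" --pt "-30 0 0 0 0 0 -1" --pt "0 0 0 0 0 0 -1" --pt "0 0 0 0 0 0 -1"

```text
clock: 43.3
eef_pos: [0.6554, 0.0167, 0.1638]
tool_rot: [0.013, 0.705, -0.013, 0.709]
ft_force: [-0.3, -0.1, -0.7]
grip_width: 0.0843
```

Run:
```python
from bis import *
state(); t=camera("top"); biscuits(t); pp("bowl",t)
Q=cloud(t)
```

```text
t 43.3 pos [655.4  16.7 163.8] tilt [0.0064 0.0001] yaw_y -0.0366 F [-0.3 -0.1 -0.7] w 84.3
bis (array([ 572.7, -357.3]), array([37.3, 37. ]), 43.4, array([ 572.9, -357. ,   22.5]), 124) px [422 196  13  13]
bowl []
```

Request:
play_rows --pt "0 -13 -2.4 0 0 0 -1" --pt "0 -28 -5.1 0 0 0 -1" --pt "0 -28 -5.1 0 0 0 -1" --pt "0 -28 -5.1 0 0 0 -1" --pt "0 -28 -5.1 0 0 0 -1" --pt "0 -28 -5.1 0 0 0 -1" --pt "0 -28 -5.1 0 0 0 -1" --pt "0 -28 -5.1 0 0 0 -1" --pt "0 -28 -5.1 0 0 0 -1" --pt "0 -28 -5.1 0 0 0 -1" --pt "0 -28 -5.1 0 0 0 -1" --pt "0 -28 -5.1 0 0 0 -1" --pt "0 -28 -5.1 0 0 0 -1" --pt "0 -28 -5.1 0 0 0 -1" --pt "30 0 0 0 0 0 -1" --pt "35 0 0 0 0 0 -1" --pt "35 0 0 0 0 0 -1" --pt "25 0 0 0 0 0 -1" --pt "0 0 0 0 0 0 -1" --pt "0 0 0 0 0 0 -1"

```text
clock: 45.07
eef_pos: [0.5682, -0.3569, 0.0325]
tool_rot: [0.014, 0.709, -0.012, 0.705]
ft_force: [0.5, 0.0, 0.9]
grip_width: 0.0851
```

```bash
python3 bis.py wrist w20
```

```text
t 45.07 pos [ 568.2 -356.9   32.5] tilt [-0.0061  0.0035] yaw_y -0.0375 F [0.5 0.  0.9] w 85.1
bis (array([ 572.5, -358.1]), array([41.4, 39.6]), 9.0, array([ 570.9, -358.1,   23.4]), 5104) px [279 223  86  79]
biscuit1 [([571.0, -361.0, 10.0], 0.56, [315.0, 251.0])]
```

Request:
play_rows --pt "8 -1 1 0 0 0 -1" --pt "6 0 0 0 0 0 -1" --pt "0 0 0 0 0 0 -1" --pt "0 0 0 0 0 0 -1" --pt "0 0 0 0 0 0 -1"

```text
clock: 45.58
eef_pos: [0.5721, -0.3587, 0.0219]
tool_rot: [0.013, 0.707, -0.013, 0.707]
ft_force: [-0.6, -0.1, -0.7]
grip_width: 0.0853
```

Request:
play_rows --pt "7 0 0 0 0 0 -1" --pt "5 0 0 0 0 0 -1" --pt "0 0 0 0 0 0 -0.3" --pt "0 0 0 0 0 0 0.2" --pt "0 0 0 0 0 0 0.6" --pt "0 0 0 0 0 0 1" --pt "0 0 0 0 0 0 1" --pt "0 0 0 0 0 0 1" --pt "0 0 0 0 0 0 1" --pt "0 0 0 0 0 0 1" --pt "-10 0 0 0 0 0 1" --pt "-20 0 0 0 0 0 1" --pt "-30 0 0 0 0 0 1" --pt "-35 0 0 0 0 0 1" --pt "-35 0 0 0 0 0 1" --pt "0 0 0 0 0 0 1" --pt "0 0 0 0 0 0 1"

```text
clock: 47.0
eef_pos: [0.5737, -0.3598, 0.1436]
tool_rot: [0.012, 0.705, -0.014, 0.709]
ft_force: [-0.4, -0.5, -1.7]
grip_width: 0.0371
```

Request:
play_rows --pt "0 13 1.6 0 0 0 1" --pt "0 28 3.5 0 0 0 1" --pt "0 28 3.5 0 0 0 1" --pt "0 28 3.5 0 0 0 1" --pt "0 28 3.5 0 0 0 1" --pt "0 28 3.5 0 0 0 1" --pt "0 28 3.5 0 0 0 1" --pt "0 28 3.5 0 0 0 1" --pt "0 28 3.5 0 0 0 1" --pt "0 28 3.5 0 0 0 1" --pt "0 28 3.5 0 0 0 1" --pt "0 28 3.5 0 0 0 1" --pt "0 28 3.5 0 0 0 1" --pt "0 28 3.5 0 0 0 1" --pt "0 0 0 0 0 0 1" --pt "0 0 0 0 0 0 1" --pt "0 0 0 0 0 0 1"

```text
clock: 48.42
eef_pos: [0.6314, 0.0168, 0.1378]
tool_rot: [0.013, 0.708, -0.013, 0.706]
ft_force: [-0.4, 0.1, -0.4]
grip_width: 0.0377
```

Run:
```python
from bis import *
state(); w=camera("wrist"); save(w,"w21"); P=cloud(w)
hsv=cv2.cvtColor(w["frame"],cv2.COLOR_RGB2HSV).astype(int); H,S=hsv[...,0],hsv[...,1]
m=(np.hypot(P[...,0]-.633,P[...,1]-.015)<.06)&(P[...,2]<.09)&(H<22)&(S>110); print("biscuit in bowl",rect(P,m) if m.sum()>5 else 0)
t=camera("top"); biscuits(t); pp("biscuit1",t)
```

```text
t 48.42 pos [631.4  16.8 137.8] tilt [-0.0036 -0.0005] yaw_y -0.0359 F [-0.4  0.1 -0.4] w 37.7
biscuit in bowl (array([619.5,  15.8]), array([52.6, 39.9]), 1.7, array([614.7,  15.5,  68.1]), 3396)
biscuit1 [([723.0, -350.0, -2.0], 0.42, [423.0, 157.0])]
```

Request:
play_rows --pt "20 0 0 0 0 0 1" --pt "20 0 0 0 0 0 1" --pt "12 0 0 0 0 0 1" --pt "6 0 0 0 0 0 1" --pt "0 0 0 0 0 0 1" --pt "0 0 0 0 0 0 1" --pt "0 0 0 0 0 0 0.05" --pt "0 0 0 0 0 0 -0.1" --pt "0 0 0 0 0 0 -0.2" --pt "0 0 0 0 0 0 -0.2" --pt "0 0 0 0 0 0 -0.2" --pt "-15 0 0 0 0 0 -0.2" --pt "-20 0 0 0 0 0 -0.2" --pt "-25 0 0 0 0 0 -0.2" --pt "-20 0 0 0 0 0 0" --pt "0 0 0 0 0 0 1" --pt "0 0 0 0 0 0 1" --pt "0 0 0 0 0 0 1" --pt "0 0 0 0 0 0 1"

```text
clock: 50.15
eef_pos: [0.6319, 0.0164, 0.1599]
tool_rot: [0.013, 0.708, -0.013, 0.706]
ft_force: [-0.6, -0.9, -0.3]
grip_width: 0.0001
```

Request:
play_rows --pt "0 -10.4 -21.6 0 0 0 1" --pt "0 -10.4 -21.6 0 0 0 1" --pt "0 -10.4 -21.6 0 0 0 1" --pt "0 -10.4 -21.6 0 0 0 1" --pt "0 -10.4 -21.6 0 0 0 1" --pt "0 -10.4 -21.6 0 0 0 1" --pt "0 -10.4 -21.6 0 0 0 1" --pt "0 -10.1 -21.8 0 0 0 1" --pt "0 0 0 0 0 0 1" --pt "0 0 0 0 0 0 1" --pt "0 0 0 0 0 0 1"

```text
clock: 51.07
eef_pos: [0.4571, -0.0601, 0.1611]
tool_rot: [0.013, 0.707, -0.013, 0.707]
ft_force: [0.4, -0.7, -0.2]
grip_width: -0.0001
```

Run:
```python
from bis import *
state(); t=camera("top"); biscuits(t); pp("bowl biscuit1 record_top",t)
s=camera("side"); pp("bowl biscuit1 record_top",s)
a=cv2.resize(t["frame"][150:290,190:360],None,fx=2.3,fy=2.3); b=cv2.resize(s["frame"][120:260,240:410],None,fx=2.3,fy=2.3)
cv2.imwrite("pics/c22.png",cv2.cvtColor(np.hstack([a,b]),cv2.COLOR_RGB2BGR))
```

```text
t 51.07 pos [457.1 -60.1 161.1] tilt [-0.0003  0.0002] yaw_y -0.0369 F [ 0.4 -0.7 -0.2] w -0.1
bowl [([632.0, 18.0, 46.0], 0.7, [307.0, 182.0])]
biscuit1 [([729.0, -349.0, -2.0], 0.51, [422.0, 156.0]), ([636.0, 16.0, 68.0], 0.45, [308.0, 179.0]), ([615.0, 17.0, 53.0], 0.44, [308.0, 187.0]), ([654.0, 16.0, 53.0], 0.39, [308.0, 174.0])]
record_top []
bowl [([633.0, 15.0, 44.0], 0.82, [332.0, 185.0]), ([636.0, 15.0, 65.0], 0.31, [333.0, 179.0])]
biscuit1 [([610.0, 16.0, 54.0], 0.57, [325.0, 183.0]), ([729.0, -348.0, 4.0], 0.54, [430.0, 279.0]), ([630.0, 18.0, 64.0], 0.53, [331.0, 179.0])]
record_top [([462.0, -56.0, 45.0], 0.45, [283.0, 216.0])]
```

View pics/c22.png

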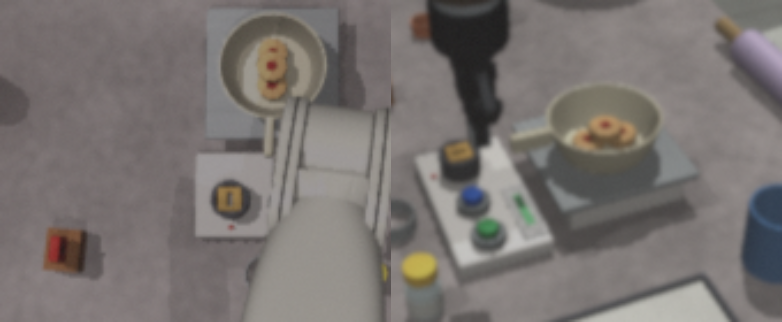

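Request:
play_rows --pt "20 0 0 0 0 0 1" --pt "30 0 0 0 0 0 1" --pt "30 0 0 0 0 0 1" --pt "20 0 0 0 0 0 1" --pt "10 0 0 0 0 0 1" --pt "5 0 0 0 0 0 1" --pt "2 0 0 0 0 0 1" --pt "1.5 0 0 0 0 0 1" --pt "1.5 0 0 0 0 0 1" --pt "1 0 0 0 0 0 1" --pt "1 0 0 0 0 0 1" --pt "0 0 0 0 0 0 1" --pt "0 0 0 0 0 0 1" --pt "0 0 0 0 0 0 1"

```text
clock: 52.63
eef_pos: [0.4576, -0.0602, 0.04]
tool_rot: [0.013, 0.706, -0.013, 0.707]
ft_force: [-0.6, -0.9, 3.2]
grip_width: 0.0001
```

Request:
play_rows --pt "1 0 0 0 0 0 1" --pt "1 0 0 0 0 0 1" --pt "0 0 0 0 0 0 1" --pt "0 0 0 0 0 0 1" --pt "0 0 0 0 0 0 1"

```text
clock: 53.05
eef_pos: [0.4576, -0.0602, 0.038]
tool_rot: [0.013, 0.706, -0.013, 0.707]
ft_force: [-1.1, 0.3, 7.1]
grip_width: -0.0003
```

7 N, at the bottom stop. Raise and clear away.

Request:
play_rows --pt "-10 0 0 0 0 0 1" --pt "-30 0 0 0 0 0 1" --pt "-40 0 0 0 0 0 1" --pt "-40 0 0 0 0 0 1" --pt "-40 -15 -15 0 0 0 1" --pt "0 -20 -15 0 0 0 1" --pt "0 -20 -15 0 0 0 1" --pt "0 0 0 0 0 0 1" --pt "0 0 0 0 0 0 1" --pt "0 0 0 0 0 0 1" --pt "0 0 0 0 0 0 1"

```text
clock: 53.97
eef_pos: [0.4115, -0.1118, 0.1938]
tool_rot: [0.013, 0.707, -0.013, 0.707]
ft_force: [0.5, -0.1, 0.8]
grip_width: -0.0001
```

Run:
```python
from bis import *
state(); t=camera("top"); biscuits(t); pp("bowl biscuit1 key",t); s=camera("side"); pp("bowl biscuit1 jam_jar mug cutter1 spatula sprinkles",s)
w=camera("wrist"); pp("tare_top record_top",w)
for n in ("tare_top","record_top"): 
    P=cloud(w)
    for y in(2,-60): m=np.hypot(P[...,0]-.4565,P[...,1]-y/1000)<.006; print(y,m.sum(),np.median(P[m][:,2]) if m.sum() else None)
    break
job_done()
```

```text
t 53.97 pos [ 411.5 -111.8  193.8] tilt [-0.0006  0.0005] yaw_y -0.0361 F [ 0.5 -0.1  0.8] w -0.1
bowl [([637.0, 15.0, 70.0], 0.22, [308.0, 179.0])]
biscuit1 [([728.0, -350.0, -1.0], 0.69, [423.0, 156.0]), ([634.0, 16.0, 69.0], 0.65, [308.0, 180.0]), ([652.0, 15.0, 52.0], 0.55, [309.0, 175.0]), ([616.0, 15.0, 54.0], 0.48, [308.0, 187.0])]
key [([397.0, 294.0, 6.0], 0.47, [219.0, 258.0])]
bowl [([634.0, 12.0, 48.0], 0.57, [333.0, 184.0])]
biscuit1 [([727.0, -347.0, 2.0], 0.7, [429.0, 279.0]), ([613.0, 17.0, 56.0], 0.62, [325.0, 183.0]), ([634.0, 17.0, 65.0], 0.61, [332.0, 179.0]), ([615.0, 433.0, -1.0], 0.56, [283.0, 129.0]), ([655.0, 12.0, 52.0], 0.47, [340.0, 181.0])]
jam_jar [([616.0, 430.0, -3.0], 0.86, [284.0, 130.0])]
mug [([759.0, -195.0, -0.0], 0.82, [406.0, 232.0]), ([462.0, -57.0, 42.0], 0.52, [283.0, 217.0]), ([397.0, 294.0, 9.0], 0.36, [232.0, 160.0]), ([534.0, -317.0, -1.0], 0.24, [350.0, 295.0])]
cutter1 [([361.0, 21.0, -0.0], 0.63, [241.0, 219.0]), ([758.0, -194.0, -3.0], 0.31, [406.0, 233.0])]
spatula [([554.0, -505.0, -3.0], 0.71, [400.0, 369.0]), ([401.0, 294.0, 9.0], 0.7, [233.0, 160.0])]
sprinkles [([368.0, -114.0, 0.0], 0.59, [256.0, 253.0])]
tare_top [([455.0, 2.0, 42.0], 0.81, [453.0, 228.0])]
record_top [([456.0, -60.0, 41.0], 0.85, [382.0, 231.0])]
2 136 0.044743298710099605
-60 136 0.04462006532642859
the job is handed in; nothing more can be done
```

The full sequence ran and the job was handed in at about 54 s. The interface gives no verdict, so what follows is from my own checks.

- **Key and lock:** The key went in to about 26 mm and I turned it to the stop, then back home. At each end the wrist felt a reaction torque of about 0.25–0.3 N m. The key is back in its block with its tip 8 mm up, which is fully seated.
- **Bowl and tare:** The empty bowl stood within about 3 mm of the plate centre when I pressed tare. The press reached about 6 N at the bottom of its travel.
- **Biscuits and record:** There were three biscuits and all are in the bowl, two on the floor and one resting on top of them. The purple look-alike was left alone. Record was pressed to about 7 N at the bottom.
- **Last look:** The tray was empty and the key and bowl were in place. Both buttons were up at about 44.7 mm, and the arm was clear of everything. The jam jar, mug, steel cutter, spatula and sprinkles jar were all within 5 mm of where they started; I did not measure the copper cutter at the end.

**Slips and disagreements:**
- One wrong-signed row pushed the gripped key down 10 mm at the start. It slipped about 3 mm in the fingers and the force was not read during that row. I re-measured the grip before inserting it.
- The first placement of the key over its block was about 3 mm off, because I measured before the arm had settled. I corrected it before lowering the key.
- In the last top picture the bowl's pinpoint was low-confidence and about 22 mm too high. The side view put the bowl at plate height, so I went with that.

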